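# Slide the opened phone off the heat and refit its battery and loudspeaker

### The arm

A 6-joint arm with a two-finger parallel gripper is mounted at the origin on the work surface. World frame = base frame: x ahead of the robot, y to its left, z up, the work surface at z = 0. Lengths are in mm, angles in rad, forces in N, time in s.
With the tool pointing down it reaches from about 275 to 1000 mm from the base axis. Payload 8.4 kg.
Tool frame: the origin (TCP) lies at the very end of the fingers, on their centre line; the grasp point (between the pads) lies 19 mm behind it; z points along the fingers, y is the line along which they close (so a half turn about z gives the same grasp; the last joint's range is limited). The gripper opens to 85 mm and grips with 20 to 120 N. Pads are 22 mm wide; open, the fingers measure 114 mm over their backs; the gripper's body (76 mm by 85 mm) begins 54 mm behind the grasp point. The pads swing forward as they close: fully open they stand 13 mm farther back than shut.
Start: joints at [1.256, 0.353, 1.633, -0, 1.155, -0.002], TCP at [192.326, 594.675, 231.281] pointing down, gripper open.
Joint ranges: [-2.63, 2.63], [-0.92, 2.1], [0.06, 2.66], [-1.3, 4.44], [0, 2.69], [-3.02, 3.02]. Speed limits (rad/s): [2.22, 2.22, 2.79, 3.14, 3.14, 3.14].

### API

Orientations are given as [roll, pitch, yaw] about the fixed x, y, z axes, in that order (R = Rz(yaw) Ry(pitch) Rx(roll)).
In Python, from rig import telemetry, imaging, r gives the robot as it stands. The module is installed in compiled form; this text tells all that it offers.
- The arm moves only by the tool step_arm, never from a script. Its argument "moves" is a list of rows, each a list of 3 entries, a list of its own where there are three numbers: the turn, a rotation vector about the tool's x, y, z scaled (see below), then the shift along the tool's x, y, z scaled (see below), then the opening, from -1 (shut) to 1 (fully open). A call has 1 to 8 rows; each row is the pose to reach, as a shift and turn from the pose commanded when the call began, along the tool's axes at that moment; what a row does not reach only later rows make up. The controller multiplies each number of a shift by 200 mm and each number of a turn by 45 degrees. A row lasts 1/10 s, in which the tool goes at most 50 mm and 8.59 degrees, less where a joint would pass 70% of its speed; a pose out of reach is approached as far as the arm can. A call with a number of a shift or a turn outside -1 to 1 is refused whole. A call with a gripper value outside its range is refused whole. The fingers move at their own pace and stop on an object; "squeeze" is the grip in N (left out, the last holds). Time passes only in rows, so rows that repeat a pose let the fingers close. It gives the time, the measured TCP pose, the force, the opening and the grip force at its end, in the units of the state.
- telemetry.sense(): the state, without advancing time (a new reading comes with each control period).
- imaging.grab_frame(name): name is "scene" or "side" or "wrist"; returns the picture (480x640x3 uint8, red, green, blue); there is no depth.
- imaging.calibration(name): a dict with "fx", "fy", "cx", "cy" (pixels), "cam_to_world" (4x4, takes a point from camera to world coordinates). Camera axes: x right, y up, looking along -z (the intrinsics and any distortion apply to the point x, -y, -z); pixel columns grow to the right and rows downward; lengths in mm; the calibration is good to about 2 mm. A picture is of the moment at which its call begins: read the wrist's pose just before it. calibration takes no time and is no camera call; for the wrist camera it gives the pose at the moment of the call.
- r.sign_off(): hands the job in; it is judged then, once.
Trained networks look in the newest picture that a camera, given by its name, has taken for a name from the list of things; names that differ only in an ending like _2 or _b are one class to them, and where a whole thing is asked for, a point or a joint stands for the part that bears it (a point fixed in the world has none). Each returns a list of dicts, best first, with "conf" (0 to 1); they miss things now and then, are a little off and sometimes report something else, mostly with a low value. They report only what shows in the picture. A call takes as long as a camera call. They do not tell look-alikes from the thing itself.
- imaging.recognise(camera, name): "extent" ([left, top, width, height] in pixels, round what is visible of it).
- imaging.mark_of(camera, name): "xy" ([column, row] in pixels: a listed point, or the origin of a listed thing).
The state is a dict: "clock": time; "qpos": joint angles; "qvel": joint speeds; "joint_efforts": joint torques, N m; "eef_pos": TCP position; "tcp_rot": TCP orientation; "contact_force": force on the tool from outside, world axes, zero at the start; "wrist_torque": the same for the moment, N m; "opening": opening from 0.0 (shut) to 1.0 (fully open); "grasp_force": force on a finger pad.
Only numpy, scipy, OpenCV 4.12 (cv2) and the standard library are available. Lean on these libraries where they do the work, as an engineer would, in place of code of your own. Each camera call takes 0.05 s, during which the arm holds its last target. There are 200 camera calls.

### The job

The glue on the opened phone has set: keep its carrier flat on the plate and slide it, without lifting, from the heated place to the cooling place, inside the marked rectangle there. Only when it is off the heat, lower the battery into its bay, contacts to contacts, and the loudspeaker into its pocket, so that both lie flat on the bottom; do not let them fall from a height, and leave everything else on the bench where it is.

Things in the scene. Friction and masses are not known exactly. Their poses are not given: they have to be found in the camera images.
- station: low grey heating machine with a flat aluminium plate on top, 210 mm (x) by 310 mm (y); two marked places on it, side by side, 152 mm apart; a lower strip with display and knobs on the robot's side (-x). Origin under the plate's middle, on the mat; plate top 42 mm above it, knobs end 7 mm below the plate top. Fixed; its position and yaw (to 0.2) vary.
- heat_place: the heated place: rectangle 180 x 106 mm drawn in dark lines on the plate, with rows of round dark dots inside. Origin at its centre on the plate's top, x along its long side. It may be the left or the right one. The carrier stands on it at the start.
- rest_place: the cooling place: the other rectangle, 180 x 106 mm in dark lines, with long dark stripes inside instead of dots. Origin at its centre on the plate's top, x along its long side, parallel to the heated place.
- carrier: aluminium tray 160 (x) by 86 mm (y) with a black bar handle to -x (260 mm long in all), about 0.55 kg, standing on the plate, free to slide; a thick phone 150 x 74 mm, back off, is clipped into it for good. The phone's top (rim of its openings) is 19 mm above the tray's underside. Origin at the middle of the tray's underside, handle not counted.
- handle (a point): middle of the carrier's black handle, a bar 64 mm long (carrier x), 18 mm wide and 20 mm high, level; this point is 148 mm to -x of the carrier's origin and 28 mm above its underside. The bar's underside is 18 mm above the plate's top, and it hangs out over the control strip. A low flat tongue (10 mm above the underside) joins it to the tray.
- battery_bay (a point): centre of the floor of the large opening in the phone, 84 mm (carrier x) by 50 mm (carrier y), 9 mm deep; 17 mm to +x of the carrier's origin and 10 mm above its underside. Axes as the carrier's. The brass contacts are at its +x end, away from the handle.
- speaker_pocket (a point): centre of the floor of the small opening in the phone, 26 mm (carrier x) by 64 mm (carrier y), 9 mm deep; 58 mm to -x of the carrier's origin (at the handle's end) and 10 mm above its underside. 20 mm of solid frame part it from the battery bay. Axes as the carrier's.
- battery: dark hard-cased battery, 80 (x) by 46 (y) by 16 mm thick, about 120 g, on the blue mat with its pale label up; three brass contacts at its +x end. Origin at the middle of its underside. Seated, it has 2 mm to spare on each side and stands 7 mm proud of the phone.
- battery_contacts (a point): middle of the battery's contact end, 40 mm to +x of the battery's origin and 8 mm up.
- speaker: dark loudspeaker box, a bar 22 (x) by 60 (y) by 16 mm thick, about 40 g, on the blue mat with its slotted face up; same at both ends. Origin at the middle of its underside. Seated, it has 2 mm to spare on each side and stands 7 mm proud.
- spare_phone: another phone, black slab 150 x 72 x 9 mm, lying flat; origin under its middle
- screwdriver: screwdriver with grey handle, about 170 mm long, lying on the mat; bystander
- solvent_bottle: white bottle with black cap, 40 mm across, 100 mm tall, standing; bystander
- flux_jar: squat jar with a dark lid, 50 mm across, 34 mm tall; bystander
- solder_reel: reel of solder standing on its flange, 56 mm across, 36 mm tall; bystander
- parts_tub: clear open plastic tub of old screens, 170 x 110 x 45 mm; bystander
- mouse: black computer mouse, 100 x 58 x 32 mm; bystander
- pry_bar: thin flat black plastic pry tool, 125 mm long, 5 mm thick; bystander
Not all that is in view belongs to the job. What is meant by the battery is not brown, and is the smaller of those in its own colour. Of the things that look like the speaker, take the one that is farthest to the robot's left at the start.

How it is judged (in metres and radians):
On the way:
1. the carrier stands within the rectangle of the cooling place (x of carrier in the frame of rest_place between -0.013 and 0.013 m and y of carrier in the frame of rest_place between -0.013 and 0.013 m and angle between the x axis of carrier and the x axis of rest_place, either way round below 0.14 rad and linear speed of carrier below 0.02 m/s), for 0.2 s.
At the end, for the whole second after the job is handed in: Carrier flat inside the cooling rectangle (13 mm, 0.14 rad); battery in the large opening (5 mm off centre, underside within 2.5 mm of the floor, level), contacts away from the handle; loudspeaker likewise in the small one; all at rest (x of carrier in the frame of rest_place between -0.013 and 0.013 m and y of carrier in the frame of rest_place between -0.013 and 0.013 m and angle between the x axis of carrier and the x axis of rest_place, either way round below 0.14 rad and z of carrier in the frame of rest_place between -0.003 and 0.003 m and horizontal distance between battery and battery_bay below 0.005 m and z of battery in the frame of battery_bay between -0.0025 and 0.0025 m and angle between each of battery, speaker's own z axis and vertical below 0.06 rad and x of battery_contacts in the frame of battery_bay above 0.03 m and horizontal distance between speaker and speaker_pocket below 0.005 m and z of speaker in the frame of speaker_pocket between -0.0025 and 0.0025 m and angle between the y axis of speaker and the y axis of carrier, either way round below 0.25 rad and angle between the x axis of battery and the x axis of carrier, either way round below 0.15 rad and linear speed of each of carrier, battery, speaker below 0.01 m/s); the robot touches nothing.
It fails at once if the carrier is lifted more than 5 mm off the plate or tilted more than 0.07 rad (z of carrier in the frame of rest_place above 0.005 m or angle between carrier's own z axis and vertical above 0.07 rad).
It fails at once if the battery or the loudspeaker is put into the phone while the carrier is still more than 30 mm from the cooling place's centre ((horizontal distance between battery and battery_bay below 0.03 m and z of battery in the frame of battery_bay below 0.013 m and horizontal distance between carrier and rest_place above 0.03 m) or (horizontal distance between speaker and speaker_pocket below 0.03 m and z of speaker in the frame of speaker_pocket below 0.013 m and horizontal distance between carrier and rest_place above 0.03 m)).
It fails at once if the battery or the loudspeaker is let fall onto the phone (let go, it falls faster than 0.75 m/s: about 30 mm) ((horizontal distance between battery and battery_bay below 0.06 m and contact force between the fingers and battery below 0.05 N and linear speed of battery above 0.75 m/s) or (horizontal distance between speaker and speaker_pocket below 0.06 m and contact force between the fingers and speaker below 0.05 N and linear speed of speaker above 0.75 m/s)).
It fails at once if one of the other things on the bench is moved by more than 25 mm (distance of any of spare_phone, screwdriver, solvent_bottle, flux_jar, solder_reel, parts_tub, mouse, pry_bar from where it was at the start of the episode above 0.025 m).
It also fails if it takes over 64 s, if anything falls off the work surface, if the arm or the gripper's body presses on something with over 40 N, if the wrist force passes 120 N, or if a joint passes its speed limit or range.

## Working session

There is one attempt and no reset: what is moved stays moved. The work goes in short steps, Python scripts to look and compute and a tool call to move; the robot and the scene stay as the last step left them, time stands still between calls to the robot, and variables do not carry over. Pictures are saved under pics/ and viewed, at most 10 in all, crops included, and the job is handed in when it is done.

Besides the shell and the picture viewer there is one more tool, called after "Emit:" as name(argument=value, ...), one argument or row to a line, values as JSON. step_arm: Moves the arm, as the interface text tells. Its arguments: {"type":"object","properties":{"moves":{"type":"array"},"squeeze":{"type":"number"}},"required":["moves"]}

```bash
mkdir -p pics; cat > h.py <<'E'
import numpy as np, cv2
from rig import telemetry, imaging, r
def snap(cam,fn=None):
    im=imaging.grab_frame(cam)
    if fn: cv2.imwrite('pics/'+fn,cv2.cvtColor(im,cv2.COLOR_RGB2BGR))
    return im
def ray(cam,uv):
    c=imaging.calibration(cam);T=np.array(c['cam_to_world'])
    d=np.array([(uv[0]-c['cx'])/c['fx'],-(uv[1]-c['cy'])/c['fy'],-1.0])
    return T[:3,3],T[:3,:3]@d
def at_z(cam,uv,z):
    o,d=ray(cam,uv);return o+d*(z-o[2])/d[2]
def proj(cam,P):
    c=imaging.calibration(cam);T=np.array(c['cam_to_world']);p=T[:3,:3].T@(np.array(P)-T[:3,3])
    return np.array([c['cx']+c['fx']*p[0]/-p[2],c['cy']+c['fy']*p[1]/p[2]])
def tri(rays):
    A=np.zeros((3,3));b=np.zeros(3)
    for o,d in rays:
        d=d/np.linalg.norm(d);M=np.eye(3)-np.outer(d,d);A+=M;b+=M@o
    return np.linalg.solve(A,b)
E
python3 - <<'E'
from h import *
np.set_printoptions(precision=1,suppress=True)
print(telemetry.sense())
for c in('scene','side','wrist'):
    snap(c,c+'0.png');k=imaging.calibration(c);print(c,k)
    for n in('battery','speaker','carrier','handle','battery_bay','speaker_pocket','heat_place','rest_place','battery_contacts'):
        print(c,n,[(np.round(x['xy']),round(x['conf'],2)) for x in imaging.mark_of(c,n)])
E
```

```text
{'clock': 0.0, 'qpos': array([ 1.3,  0.4,  1.6, -0. ,  1.2, -0. ]), 'qvel': array([-0., -0., -0., -0.,  0.,  0.]), 'joint_efforts': array([ -0. , -60.5, -34.2,  -0. ,   0. ,  -0. ]), 'eef_pos': array([192.2, 594.2, 230.6]), 'tcp_rot': array([-3.1,  0. ,  2.8]), 'contact_force': array([ 1.1,  0. , -0.5]), 'wrist_torque': array([ 0.,  0., -0.]), 'grasp_force': 0.0, 'opening': 0.9966778217984643}
scene {'fx': 524.250648394394, 'fy': 524.250648394394, 'cx': 319.64529867187093, 'cy': 230.96990286885745, 'cam_to_world': array([[  -0.7,   -0.6,    0.4,  940.7],
       [   0.8,   -0.6,    0.3,  380.1],
       [   0. ,    0.5,    0.8, 1013.3],
       [   0. ,    0. ,    0. ,    1. ]])}
scene battery [(array([198., 152.]), 0.66), (array([322., 180.]), 0.62), (array([240., 187.]), 0.55), (array([435., 433.]), 0.18)]
scene speaker [(array([459., 354.]), 0.77), (array([418., 318.]), 0.58)]
scene carrier [(array([258., 253.]), 0.86)]
scene handle [(array([305., 206.]), 0.73), (array([248., 257.]), 0.65)]
scene battery_bay [(array([248., 256.]), 0.88), (array([393., 235.]), 0.34)]
scene speaker_poc
[... 926 characters left out ...]
y([384., 241.]), 0.76)]
side speaker_pocket [(array([352., 250.]), 0.81)]
side heat_place []
side rest_place [(array([334., 221.]), 0.57)]
side battery_contacts [(array([296., 318.]), 0.84), (array([370., 304.]), 0.75), (array([238., 211.]), 0.56)]
wrist {'fx': 360.1283959715072, 'fy': 360.1283959715072, 'cx': 322.02922735713196, 'cy': 235.7859170047896, 'cam_to_world': array([[  0.3,  -0.9,  -0.3, 127.2],
       [  1. ,   0.3,   0.1, 614.8],
       [ -0. ,  -0.3,   1. , 373.7],
       [  0. ,   0. ,   0. ,   1. ]])}
wrist battery []
wrist speaker []
wrist carrier []
wrist handle []
wrist battery_bay []
wrist speaker_pocket []
wrist heat_place []
wrist rest_place []
wrist battery_contacts []
```

View pics/scene0.png

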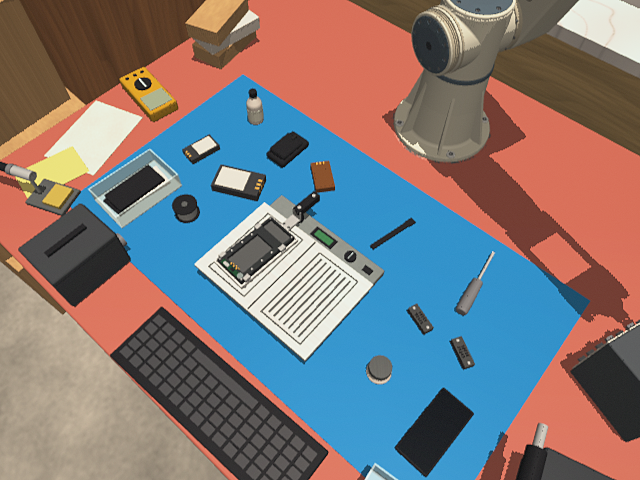

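View pics/side0.png

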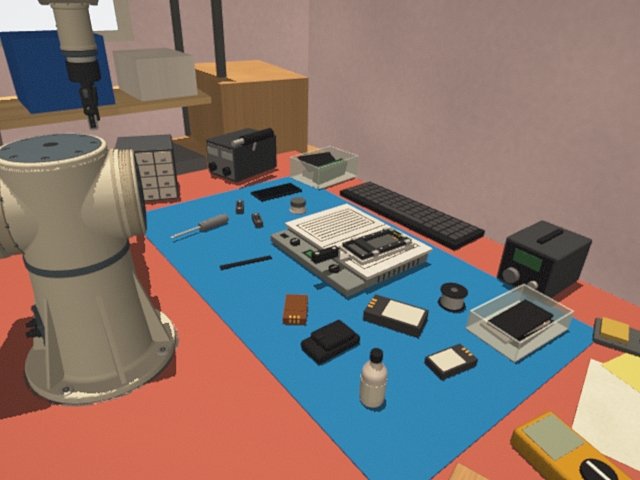

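Scene: three batteries, namely small dark (200,148), larger dark (238,182) and brown (322,177). Two speaker boxes at (420,318) and (460,352). The carrier is on the dotted place (255,250), its handle is at (305,206), and the striped place is at (310,296). By the description, the battery is the small dark one. I'll compute which speaker has the larger y and crop both choices.

```bash
python3 - <<'E'
from h import *
np.set_printoptions(precision=1,suppress=True)
for n,u,z in(('bat',(200,148),16),('batbig',(238,180),16),('brown',(322,177),10),('spA',(420,318),16),('spB',(460,352),16),('rest',(310,296),42),('carr',(258,253),42),('bay',(248,256),52),('pocket',(275,230),52),('handle',(305,206),70)):
    print(n,at_z('scene',u,z))
for n,u,z in(('bat',(452,361),16),('spA',(257,220),16),('spB',(238,208),16),('rest',(334,221),42),('bay',(384,241),52),('pocket',(352,250),52),('handle',(323,253),70)):
    print('side',n,at_z('side',u,z))
im=cv2.imread('pics/scene0.png');s=cv2.imread('pics/side0.png')
C=lambda m,x,y,w:cv2.resize(m[y-w:y+w,x-w:x+w],(390,290),interpolation=cv2.INTER_CUBIC)
o=np.vstack([np.hstack([C(im,200,148,28),C(im,440,336,36)]),np.hstack([C(s,452,361,30),C(s,247,213,24)])])
cv2.imwrite('pics/crop1.png',o)
E
```

```text
bat [ 474.7 -397.3   16. ]
batbig [ 482.3 -255.8   16. ]
brown [ 339.6 -114.7   10. ]
spA [485.2 273.8  16. ]
spB [492.1 374.4  16. ]
rest [605.   80.8  42. ]
carr [602.8 -68.3  42. ]
bay [625.2 -74.3  52. ]
pocket [541.2 -76.1  52. ]
handle [460.6 -60.9  70. ]
side bat [ 472.7 -400.    16. ]
side spA [481.5 268.2  16. ]
side spB [477.1 366.1  16. ]
side rest [617.4 102.3  42. ]
side bay [634.6 -64.6  52. ]
side pocket [543.3 -52.6  52. ]
side handle [460.8 -48.3  70. ]
```

View pics/crop1.png

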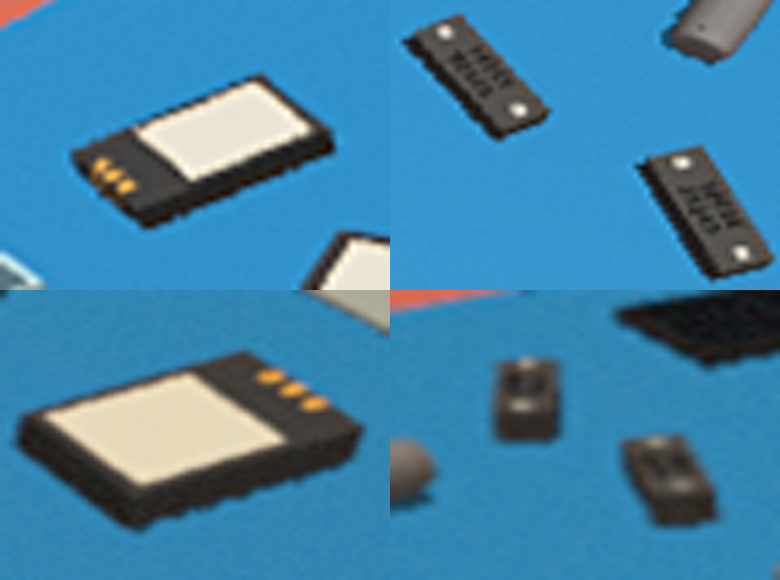

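Crop: the battery at (200,148) is dark and the smaller one, with its contacts at the far (+x) end. Of the two speaker boxes, (460,352) has y≈372 and (420,318) has y≈272. So I take the one at (460,352). I'll move toward the bench and look with the wrist camera on the way.

Emit:
step_arm(
  moves=[
    [[0,0,0],[-1,-0.9,-0.2],1],
    [[0,0,0],[-1,-0.9,-0.2],1],
    [[0,0,0],[-1,-0.9,-0.2],1],
    [[0,0,0],[-1,-0.9,-0.2],1],
    [[0,0,0],[-1,-0.9,-0.2],1],
    [[0,0,0],[-1,-0.9,-0.2],1],
    [[0,0,0],[-1,-0.9,-0.2],1],
  ],
)

```text
clock: 2.2
eef_pos: [328.6, 359.9, 272.1]
tcp_rot: [3.141, 0.001, 2.826]
contact_force: [-0.5, -0.6, -0.2]
opening: 0.998
grasp_force: 0.0
```

```bash
python3 - <<'E'
from h import *
np.set_printoptions(precision=2,suppress=True)
s=telemetry.sense();print(s['clock'],s['eef_pos'],s['tcp_rot'],s['qpos'])
snap('wrist','w1.png')
for n in('speaker',):
    for x in imaging.mark_of('wrist',n): print(n,np.round(x['xy']),round(x['conf'],2),at_z('wrist',x['xy'],0))
E
```

```text
2.2 [328.57 359.87 272.1 ] [3.14 0.   2.83] [ 0.83  0.09  1.87 -0.    1.17 -0.43]
speaker [374. 311.] 0.86 [488.77 377.75   0.  ]
speaker [298. 334.] 0.57 [489.55 275.67   0.  ]
```

Emit:
step_arm(
  moves=[
    [[0,0,0],[-1,-1,-0.1],1],
    [[0,0,0],[-1,-1,-0.1],1],
    [[0,0,0],[-1,-1,-0.1],1],
    [[0,0,0],[-1,-1,-0.1],1],
    [[0,0,0],[-1,-1,-0.1],1],
    [[0,0,0],[-1,-1,-0.1],1],
  ],
)

```text
clock: 2.9
eef_pos: [457.1, 108.9, 291.4]
tcp_rot: [3.141, 0.0, 2.829]
contact_force: [0.2, 0.4, 0.2]
opening: 0.999
grasp_force: 0.0
```

Emit:
step_arm(
  moves=[
    [[0,0,-0.3],[-0.32,-0.3,0],1],
    [[0,0,-0.3],[-0.32,-0.3,0],1],
    [[0,0,-0.3],[-0.32,-0.3,0],1],
    [[0,0,-0.3],[-0.32,-0.3,0],1],
  ],
)

```text
clock: 3.3
eef_pos: [498.7, 33.7, 290.7]
tcp_rot: [3.141, -0.001, 3.063]
contact_force: [-0.6, -0.2, -0.7]
opening: 1.004
grasp_force: 0.0
```

```bash
python3 - <<'E'
from h import *
np.set_printoptions(precision=2,suppress=True)
s=telemetry.sense();print(s['clock'],s['eef_pos'],s['tcp_rot'],s['qpos'])
snap('wrist','w2.png')
Z=dict(carrier=42,handle=70,battery_bay=52,speaker_pocket=52,rest_place=42,heat_place=42,station=42,speaker=0)
for n in Z:
    for x in imaging.mark_of('wrist',n): print(n,np.round(x['xy'],1),round(x['conf'],2),at_z('wrist',x['xy'],Z[n]))
E
```

```text
3.3 [498.71  33.73 290.68] [ 3.14 -0.    3.06] [ 0.06  0.1   1.82  0.    1.22 -1.43]
carrier [240.6 296.2] 0.88 [606.63 -71.6   42.  ]
carrier [372.  289.2] 0.46 [609.59  84.01  42.  ]
carrier [65.9 62.7] 0.32 [ 342.03 -209.88   42.  ]
handle [225.2 172. ] 0.91 [458.69 -60.36  70.  ]
handle [240.9 294.2] 0.57 [591.77 -62.95  70.  ]
battery_bay [240.  312.3] 0.93 [622.81 -72.27  52.  ]
speaker_pocket [234.4 253.7] 0.61 [550.69 -68.74  52.  ]
rest_place [368.4 289.5] 0.72 [610.1   79.62  42.  ]
rest_place [572.5  21.4] 0.61 [343.69 287.9   42.  ]
station [305.9 278.9] 0.84 [591.32   6.8   42.  ]
station [234.1 251.3] 0.52 [551.23 -72.16  42.  ]
station [  2.4 337.6] 0.39 [ 640.37 -372.13   42.  ]
speaker [612.8 162.3] 0.69 [488.46 378.37   0.  ]
speaker [524.1 167.7] 0.58 [486.82 274.24   0.  ]
```

View pics/w2.png

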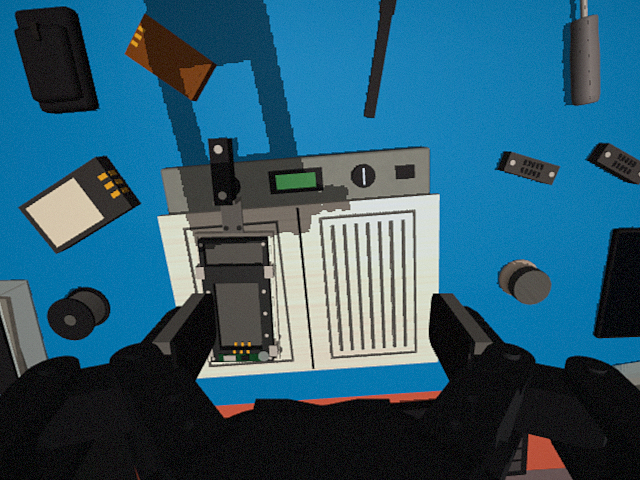

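Wrist view: carrier on the dotted place (240,296) and its handle at (222,172). The striped rectangle has corners at about (321,219), (413,211), (422,350) and (330,358). I'll rectify this to the plate plane for accurate poses.

```bash
cat >> h.py <<'E'
def rectify(im,cam,z,x0,x1,y0,y1,s=2):
    "top view: column = (y1-y)*s, row=(x1-x)*s"
    W=[(x0,y0),(x1,y0),(x1,y1),(x0,y1)]
    src=np.float32([proj(cam,(a,b,z)) for a,b in W]);dst=np.float32([((y1-b)*s,(x1-a)*s) for a,b in W])
    return cv2.warpPerspective(im,cv2.getPerspectiveTransform(src,dst),(int((y1-y0)*s),int((x1-x0)*s)),flags=cv2.INTER_CUBIC)
E
python3 - <<'E'
from h import *
np.set_printoptions(precision=2,suppress=True)
im=cv2.cvtColor(cv2.imread('pics/w2.png'),cv2.COLOR_BGR2RGB)
a=rectify(im,'wrist',42,500,720,-140,180); cv2.imwrite('pics/r42.png',a[:,:,::-1])
# rest rectangle: dark contour
g=cv2.cvtColor(a,cv2.COLOR_RGB2GRAY)
m=(g<150).astype(np.uint8)
cs,_=cv2.findContours(m,cv2.RETR_LIST,cv2.CHAIN_APPROX_NONE)
for c in cs:
    (u,v),(w,h),an=cv2.minAreaRect(c)
    if 150<max(w,h)<420 and min(w,h)>5: print('rect x %.1f y %.1f  size %.1f %.1f ang %.1f'%(720-v/2,180-u/2,w/2,h/2,an))
for fn,z,x0,x1 in(('r61.png',61,500,720),('r80.png',80,400,620)):
    b=rectify(im,'wrist',z,x0,x1,-140,20,3);cv2.imwrite('pics/'+fn,b[:,:,::-1])
E
python3 -c "
import cv2,numpy as np
a=cv2.imread('pics/r61.png');b=cv2.imread('pics/r80.png')
cv2.imwrite('pics/c2.png',cv2.resize(np.hstack([a,b]),None,fx=.83,fy=.83))"
```

```text
rect x 560.8 y -117.2  size 12.5 78.5 ang 0.0
rect x 620.9 y -34.9  size 99.1 12.5 ang 88.6
rect x 609.3 y 41.3  size 161.5 5.2 ang 89.8
rect x 609.2 y 54.9  size 161.5 4.3 ang 89.8
rect x 609.2 y 68.0  size 161.5 4.0 ang 90.0
rect x 609.3 y 80.8  size 161.5 5.0 ang 89.7
rect x 609.2 y 94.5  size 161.5 4.0 ang 90.0
rect x 609.3 y 107.0  size 5.0 161.5 ang 0.0
rect x 609.2 y 120.5  size 161.5 4.4 ang 89.8
rect x 609.0 y 81.2  size 177.0 102.4 ang 89.7
rect x 616.2 y -34.5  size 27.0 163.5 ang 0.0
rect x 609.0 y 80.7  size 183.1 108.0 ang 89.8
```

View pics/c2.png

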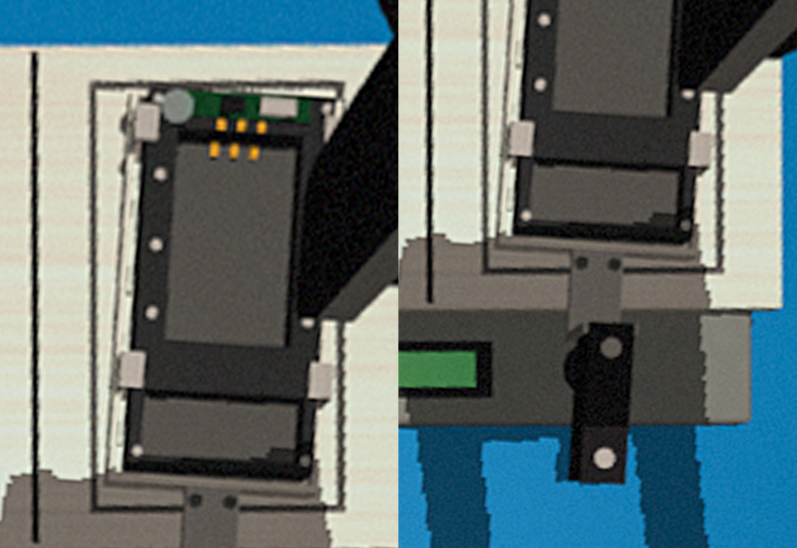

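Rectified: the rest rectangle centre is (609,81) with yaw ≈0. The carrier origin is ≈(606,-71) with yaw ≈-0.07, and the handle ≈(458.5,-60.5). The pocket is at (215,425) and the contacts are at the top (+x). Moving above the handle for a second view.

Emit:
step_arm(
  moves=[
    [[0,0,0],[0.163,-0.485,0.8],1],
    [[0,0,0],[0.163,-0.485,0.8],1],
    [[0,0,0],[0.163,-0.485,0.8],1],
    [[0,0,0],[0.163,-0.485,0.8],1],
    [[0,0,0],[0.163,-0.485,0.8],1],
  ],
)

```text
clock: 4.25
eef_pos: [454.3, -61.9, 127.6]
tcp_rot: [3.142, -0.008, 3.063]
contact_force: [0.8, 0.4, -0.3]
opening: 1.002
grasp_force: 0.0
```

```bash
python3 - <<'E'
from h import *
np.set_printoptions(precision=2,suppress=True)
s=telemetry.sense();print(s['clock'],s['eef_pos'],s['tcp_rot'],s['qpos'])
im=snap('wrist','w3.png')
Z=dict(handle=70,battery_bay=52,speaker_pocket=52,carrier=42)
for n in Z:
    for x in imaging.mark_of('wrist',n): print(n,np.round(x['xy'],1),round(x['conf'],2),at_z('wrist',x['xy'],Z[n]))
    if n=='handle': hr=ray('wrist',imaging.mark_of('wrist',n)[0]['xy'])
hs=imaging.mark_of('scene','handle')[0]['xy'];hd=imaging.mark_of('side','handle')[0]['xy']
print('tri',tri([hr,ray('scene',hs)]),tri([hr,ray('side',hd)]))
b=rectify(im,'wrist',80,400,520,-120,0,4);cv2.imwrite('pics/r80b.png',b[:,:,::-1])
E
```

```text
4.25 [454.34 -61.94 127.65] [ 3.14 -0.01  3.06] [-0.14  0.24  2.07 -0.    0.84 -1.63]
handle [323.7 268.3] 0.86 [468.09 -61.77  70.  ]
speaker_pocket [324.9 377.7] 0.58 [562.21 -67.31  52.  ]
tri [465.84 -59.35  76.95] [460.12 -58.32  77.39]
```

View pics/r80b.png

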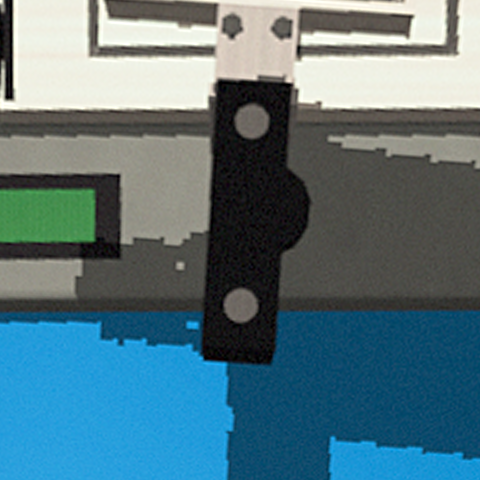

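Emit:
step_arm(
  moves=[
    [[0,0,0],[-0.02,0,0.15],1],
    [[0,0,0],[-0.02,0,0.3],1],
    [[0,0,0],[-0.02,0,0.4],1],
    [[0,0,0],[-0.02,0,0.4],1],
    [[0,0,0],[-0.02,0,0.4],1],
  ],
)

```text
clock: 5.15
eef_pos: [462.8, -61.1, 51.8]
tcp_rot: [-3.142, 0.0, 3.065]
contact_force: [-0.7, 0.1, 1.9]
opening: 0.998
grasp_force: 0.0
```

Emit:
step_arm(
  moves=[
    [[0,0,0],[0,0,0],-1],
    [[0,0,0],[0,0,0],-1],
    [[0,0,0],[0,0,0],-1],
    [[0,0,0],[0,0,0],-1],
    [[0,0,0],[0,0,0],-1],
    [[0,0,0],[0,0,0],-1],
    [[0,0,0],[0,0,0],-1],
    [[0,0,0],[0,0,0],-1],
  ],
  squeeze=40,
)

```text
clock: 5.95
eef_pos: [462.6, -61.2, 51.7]
tcp_rot: [3.142, 0.0, 3.065]
contact_force: [-1.0, 0.7, 5.3]
opening: 0.207
grasp_force: 43.0
```

```bash
python3 - <<'E'
from h import *
np.set_printoptions(precision=3,suppress=True)
s=telemetry.sense();print(s)
im=snap('wrist','w4.png')
a=rectify(im,'wrist',42,500,720,-140,180); cv2.imwrite('pics/r42b.png',a[:,:,::-1])
for n,z in dict(handle=70,battery_bay=52,speaker_pocket=52,carrier=42,rest_place=42).items():
    for c in('wrist','scene'):
        if c=='scene' and n=='handle': snap('scene')
        for x in imaging.mark_of(c,n)[:1]: print(c,n,np.round(x['xy'],1),round(x['conf'],2),at_z(c,x['xy'],z))
E
```

```text
{'clock': 5.95, 'qpos': array([-0.135,  0.38 ,  2.104,  0.   ,  0.657, -1.629]), 'qvel': array([-0.002, -0.   , -0.   , -0.001,  0.   , -0.002]), 'joint_efforts': array([ -0.632, -45.962, -19.823,  -0.049,  -0.397,   0.19 ]), 'eef_pos': array([462.623, -61.239,  51.662]), 'tcp_rot': array([3.142, 0.   , 3.065]), 'contact_force': array([-0.951,  0.717,  5.305]), 'wrist_torque': array([0.187, 0.091, 0.204]), 'grasp_force': 43.02415430545807, 'opening': 0.20733984621853474}
wrist handle [321.4 314. ] 0.63 [460.187 -62.355  70.   ]
scene handle [306.8 208. ] 0.89 [461.952 -54.447  70.   ]
wrist battery_bay [324.  311.9] 0.59 [468.83  -61.927  52.   ]
scene battery_bay [247.5 254.1] 0.65 [622.646 -78.352  52.   ]
scene speaker_pocket [277.2 230.6] 0.85 [539.223 -71.47   52.   ]
scene carrier [259.3 254.7] 0.59 [603.907 -63.326  42.   ]
```

Emit:
step_arm(
  moves=[
    [[0,0,0],[0.002,0.03,0],-1],
    [[0,0,0],[0.004,0.08,0],-1],
    [[0,0,0],[0.007,0.13,0],-1],
    [[0,0,0],[0.01,0.19,0],-1],
    [[0,0,0],[0.013,0.25,0],-1],
    [[0,0,0],[0.016,0.31,0],-1],
    [[0,0,0],[0.019,0.36,0],-1],
    [[0,0,0],[0.022,0.4,0],-1],
  ],
)

```text
clock: 7.35
eef_pos: [464.7, 19.0, 51.6]
tcp_rot: [-3.141, 0.001, 3.064]
contact_force: [0.4, -4.8, 4.5]
opening: 0.201
grasp_force: 42.8
```

Emit:
step_arm(
  moves=[
    [[0,0,-0.02],[0.003,0.06,0],-1],
    [[0,0,-0.04],[0.006,0.12,0],-1],
    [[0,0,-0.06],[0.01,0.18,0],-1],
    [[0,0,-0.075],[0.014,0.24,0],-1],
    [[0,0,-0.09],[0.016,0.29,0],-1],
    [[0,0,-0.098],[0.017,0.309,0],-1],
    [[0,0,-0.098],[0.017,0.309,0],-1],
    [[0,0,-0.098],[0.017,0.309,0],-1],
  ],
)

```text
clock: 8.15
eef_pos: [466.0, 81.3, 51.7]
tcp_rot: [3.141, 0.001, 3.142]
contact_force: [0.1, 2.1, 5.8]
opening: 0.199
grasp_force: 42.9
```

```bash
python3 - <<'E'
from h import *
np.set_printoptions(precision=3,suppress=True)
s=telemetry.sense();print(s['clock'],s['eef_pos'],s['tcp_rot'],s['contact_force'],s['wrist_torque'],s['opening'])
im=snap('scene','s5.png')
for n,z in dict(handle=70,battery_bay=52,speaker_pocket=52,carrier=42,heat_place=42).items():
        for x in imaging.mark_of('scene',n)[:1]: print(n,np.round(x['xy'],1),round(x['conf'],2),at_z('scene',x['xy'],z))
a=rectify(im,'scene',42,500,720,-140,180);cv2.imwrite('pics/r5.png',a[:,:,::-1])
E
```

```text
8.15 [466.014  81.275  51.674] [3.141 0.001 3.142] [0.052 2.13  5.78 ] [0.293 0.01  0.026] 0.19875703702486144
handle [355.  243.8] 0.91 [463.191  81.316  70.   ]
battery_bay [302.1 299. ] 0.73 [623.728  76.369  52.   ]
speaker_pocket [329.8 277. ] 0.76 [549.767  86.279  52.   ]
carrier [309.2 296. ] 0.62 [606.028  79.609  42.   ]
heat_place [254.4 258.4] 0.67 [617.125 -64.826  42.   ]
```

View pics/r5.png

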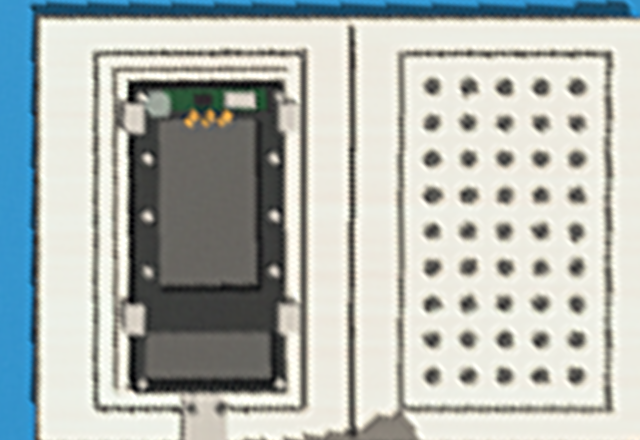

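Carrier is inside the striped rectangle (tray cols ~114–297 within 97–305, rows 68–397 within 53–410). Releasing and going to view the carrier and speaker together.

Emit:
step_arm(
  moves=[
    [[0,0,0],[0,0,0],1],
    [[0,0,0],[0,0,0],1],
    [[0,0,0],[0,0,0],1],
    [[0,0,0],[0,0,0],1],
    [[0,0,0],[0,0,0],1],
    [[0,0,0],[0,0,0],1],
  ],
)

```text
clock: 9.05
eef_pos: [465.5, 80.7, 51.2]
tcp_rot: [-3.142, -0.0, 3.141]
contact_force: [1.3, -0.6, 0.1]
opening: 1.0
grasp_force: 0.0
```

Emit:
step_arm(
  moves=[
    [[0,0,0],[0,0,-0.2],1],
    [[0,0,0],[0,0,-0.45],1],
    [[0,0,0],[-0.05,0.2,-0.7],1],
    [[0,0,0],[-0.08,0.4,-0.9],1],
    [[0,0,0],[-0.1,0.6,-1],1],
    [[0,0,0],[-0.1,0.6,-1],1],
    [[0,0,0],[-0.1,0.6,-1],1],
    [[0,0,0],[-0.1,0.6,-1],1],
  ],
)

```text
clock: 9.85
eef_pos: [484.7, 199.9, 250.0]
tcp_rot: [-3.14, -0.002, -3.141]
contact_force: [-0.2, 0.1, 0.5]
opening: 0.999
grasp_force: 0.0
```

```bash
python3 - <<'E'
from h import *
np.set_printoptions(precision=3,suppress=True)
s=telemetry.sense();print(s['clock'],s['eef_pos'],s['tcp_rot'])
im=snap('wrist','w6.png')
for n,z in dict(handle=70,battery_bay=52,speaker_pocket=52,carrier=42,rest_place=42,speaker=0).items():
        for x in imaging.mark_of('wrist',n)[:2]: print(n,np.round(x['xy'],1),round(x['conf'],2),at_z('wrist',x['xy'],z))
a=rectify(im,'wrist',61,500,720,0,160,2.5);b=rectify(im,'wrist',16,430,550,310,430,4)
o=np.zeros((550,800,3),np.uint8);o[:550,:400]=a;o[:400,400:]=cv2.resize(b,(400,400));cv2.imwrite('pics/r6.png',o[:,:,::-1])
hsv=b.max(2);m=(hsv<110).astype(np.uint8)
cs,_=cv2.findContours(m,cv2.RETR_EXTERNAL,cv2.CHAIN_APPROX_NONE)
for c in cs:
    if cv2.contourArea(c)>3000:
        (u,v),(w,h),an=cv2.minAreaRect(c);print('dark x %.1f y %.1f size %.1f %.1f ang %.1f'%(550-v/4,430-u/4,w/4,h/4,an))
E
```

```text
9.85 [484.699 199.881 250.025] [-3.14  -0.002 -3.141]
handle [191.  186.6] 0.79 [460.872  80.398  70.   ]
battery_bay [156.8 301. ] 0.74 [581.928  26.628  52.   ]
battery_bay [208.8 336.8] 0.72 [623.692  76.89   52.   ]
speaker_pocket [204.3 276. ] 0.69 [554.57   78.391  52.   ]
carrier [210.4 320.2] 0.91 [610.375  77.008  42.   ]
speaker [393.9 200.6] 0.82 [487.595 277.922   0.   ]
speaker [483.6 205.5] 0.57 [493.173 377.546   0.   ]
dark x 490.1 y 373.4 size 69.5 24.2 ang 30.9
```

View pics/r6.png

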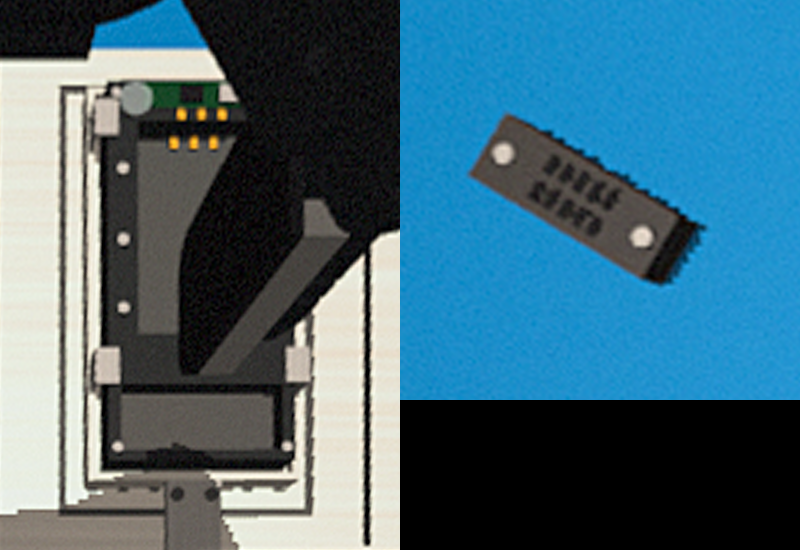

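Carrier sits straight in the rectangle; the pocket is at (200,420) in the left panel. The speaker's top has dots at (503,153) and (641,236), giving centre ≈(491.6,378.4) with its long axis at 59°. I'll grip across its 22 mm with tool yaw 59°, so the fingers stay clear of the clips.

Emit:
step_arm(
  moves=[
    [[0,0,0.19],[-0.03,0.2,0.1],1],
    [[0,0,0.38],[-0.03,0.4,0.2],1],
    [[0,0,0.57],[-0.03,0.6,0.3],1],
    [[0,0,0.76],[-0.03,0.8,0.4],1],
    [[0,0,0.95],[-0.03,0.889,0.5],1],
    [[0,0,1],[-0.03,0.889,0.5],1],
    [[0,0,1],[-0.03,0.889,0.5],1],
  ],
)

```text
clock: 10.9
eef_pos: [491.1, 378.5, 150.1]
tcp_rot: [-3.14, -0.0, 2.356]
contact_force: [-0.5, 0.7, 0.5]
opening: 0.996
grasp_force: 0.0
```

Emit:
step_arm(
  moves=[
    [[0,0,1],[0,0,0],1],
    [[0,0,1],[0,0,0],1],
    [[0,0,1],[0,0,0],1],
    [[0,0,1],[0,0,0],1],
    [[0,0,1],[0,0,0],1],
    [[0,0,1],[0,0,0],1],
  ],
)

```text
clock: 11.5
eef_pos: [492.1, 377.9, 151.9]
tcp_rot: [3.141, -0.0, 1.566]
contact_force: [-1.0, 0.4, 0.2]
opening: 0.997
grasp_force: 0.0
```

Emit:
step_arm(
  moves=[
    [[0,0,0.69],[0,0,0.1],1],
    [[0,0,0.69],[0,0,0.1],1],
    [[0,0,0.69],[0,0,0.1],1],
    [[0,0,0.69],[0,0,0.1],1],
    [[0,0,0.69],[0,0,0.1],1],
    [[0,0,0.69],[0,0,0.1],1],
    [[0,0,0.69],[0,0,0.1],1],
  ],
)

```text
clock: 12.2
eef_pos: [491.8, 378.3, 131.5]
tcp_rot: [3.141, -0.0, 1.031]
contact_force: [-0.3, 0.2, 0.1]
opening: 1.003
grasp_force: 0.0
```

```bash
cat >> h.py <<'E'
def to_tool(P,yaw=None):
    "world target (and yaw) -> shift/200 and turn/45deg in tool axes"
    from scipy.spatial.transform import Rotation as R
    s=telemetry.sense();M=R.from_euler('xyz',s['tcp_rot']).as_matrix()
    sh=M.T@(np.array(P)-s['eef_pos'])/200
    t=None if yaw is None else -((yaw-s['tcp_rot'][2]+np.pi)%(2*np.pi)-np.pi)/np.radians(45)
    return sh,t
E
python3 - <<'E'
from h import *
np.set_printoptions(precision=3,suppress=True)
s=telemetry.sense();print(s['clock'],s['eef_pos'],s['tcp_rot'])
im=snap('wrist','w7.png')
for x in imaging.mark_of('wrist','speaker'): print(np.round(x['xy'],1),round(x['conf'],2),at_z('wrist',x['xy'],0))
b=rectify(im,'wrist',16,430,550,310,430,4);cv2.imwrite('pics/r7.png',b[:,:,::-1])
g=b.min(2)
# white dots on the speaker top
cs,_=cv2.findContours((g>150).astype(np.uint8),cv2.RETR_EXTERNAL,cv2.CHAIN_APPROX_NONE)
for c in cs:
    if 20<cv2.contourArea(c)<800:
        (u,v),rad=cv2.minEnclosingCircle(c);print('dot x %.1f y %.1f r %.1f'%(550-v/4,430-u/4,rad/4))
E
```

```text
12.2 [491.84  378.305 131.542] [ 3.141 -0.     1.031]
[317.1 227.2] 0.82 [488.188 377.981   0.   ]
[381.2 332.6] 0.66 [487.004 270.168   0.   ]
dot x 501.3 y 396.4 r 3.1
```

View pics/r7.png

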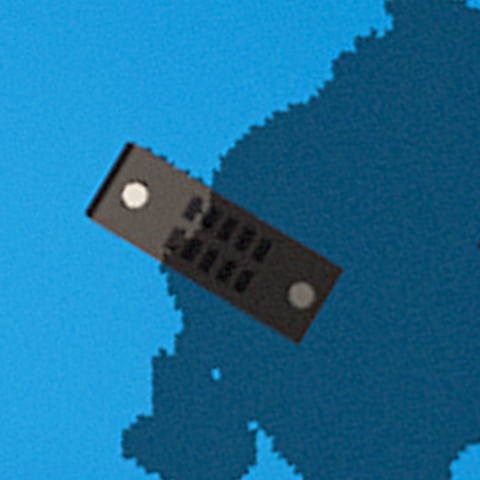

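Dots at (134,195) and (301,295) in the rectified crop: centre (488.8,375.6), angle 59°. Going lower for a second height reading before the grasp.

Emit:
step_arm(
  moves=[
    [[0,0,0],[-0.014,-0.005,0.2],1],
    [[0,0,0],[-0.014,-0.005,0.3],1],
    [[0,0,0],[-0.014,-0.005,0.3],1],
    [[0,0,0],[-0.014,-0.005,0.3],1],
  ],
)

```text
clock: 12.7
eef_pos: [489.4, 376.7, 71.5]
tcp_rot: [-3.141, 0.0, 1.029]
contact_force: [0.3, -0.4, 0.6]
opening: 0.999
grasp_force: 0.0
```

```bash
python3 - <<'E'
from h import *
np.set_printoptions(precision=3,suppress=True)
s=telemetry.sense();print(s['clock'],s['eef_pos'],s['tcp_rot'])
im=snap('wrist','w8.png')
b=rectify(im,'wrist',16,430,550,310,430,4);cv2.imwrite('pics/r8.png',b[:,:,::-1])
v=b.astype(int);m=((v[:,:,2]-v[:,:,0])<25)&(v.max(2)<135)
m=cv2.morphologyEx(m.astype(np.uint8),cv2.MORPH_OPEN,np.ones((7,7)))
cs,_=cv2.findContours(m,cv2.RETR_EXTERNAL,cv2.CHAIN_APPROX_NONE)
for c in cs:
    if cv2.contourArea(c)>2000:
        (u,w),(a,h),an=cv2.minAreaRect(c);print('dark x %.1f y %.1f size %.1f %.1f ang %.1f'%(550-w/4,430-u/4,a/4,h/4,an))
print(proj('wrist',(488.75,375.6,16)), [x for x in imaging.mark_of('wrist','speaker')])
E
```

```text
12.7 [489.444 376.735  71.534] [-3.141  0.     1.029]
dark x 490.0 y 376.8 size 63.5 22.4 ang 31.3
dark x 537.2 y 315.6 size 18.0 10.8 ang 90.0
[319.836 258.912] [{'xy': [397.5, 376.8], 'conf': 0.96}, {'xy': [319.5, 251.1], 'conf': 0.7}]
```

View pics/w8.png

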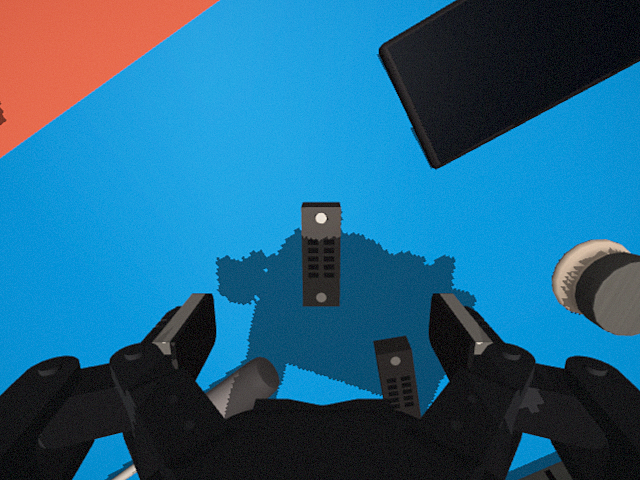

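Close view: chosen speaker upright at (320,257), dots at (320,218) and (320,297). The other speaker is at (397,377), well clear. Descending and gripping its upper part.

Emit:
step_arm(
  moves=[
    [[0,0,0],[-0.007,0,0.15],1],
    [[0,0,0],[-0.007,0,0.25],1],
    [[0,0,0],[-0.007,0,0.305],1],
    [[0,0,0],[-0.007,0,0.305],1],
    [[0,0,0],[-0.007,0,0.305],1],
  ],
)

```text
clock: 13.3
eef_pos: [489.3, 375.9, 11.3]
tcp_rot: [3.141, -0.001, 1.029]
contact_force: [0.4, -0.1, 0.7]
opening: 1.0
grasp_force: 0.0
```

Emit:
step_arm(
  moves=[
    [[0,0,0],[0,0,0],-1],
    [[0,0,0],[0,0,0],-1],
    [[0,0,0],[0,0,0],-1],
    [[0,0,0],[0,0,0],-1],
    [[0,0,0],[0,0,0],-1],
    [[0,0,0],[0,0,0],-1],
    [[0,0,0],[0,0,0],-1],
    [[0,0,0],[0,0,0],-1],
  ],
  squeeze=30,
)

```text
clock: 14.1
eef_pos: [488.8, 375.6, 10.7]
tcp_rot: [3.141, -0.0, 1.029]
contact_force: [-1.2, -0.5, 6.0]
opening: 0.246
grasp_force: 30.2
```

Emit:
step_arm(
  moves=[
    [[0,0,0],[0,0,-0.1],-1],
    [[0,0,0],[0,0,-0.3],-1],
    [[0,0,0],[0,0,-0.5],-1],
    [[0,0,0],[0,0,-0.65],-1],
    [[0,0,0],[0,0,-0.65],-1],
  ],
)

```text
clock: 14.6
eef_pos: [490.8, 377.1, 144.8]
tcp_rot: [3.139, -0.007, 1.029]
contact_force: [-0.0, 1.2, -1.0]
opening: 0.249
grasp_force: 29.6
```

```bash
python3 - <<'E'
from h import *
np.set_printoptions(precision=3,suppress=True)
s=telemetry.sense();print(s['clock'],s['eef_pos'],s['tcp_rot'],s['grasp_force'],s['opening'])
im=snap('wrist','w9.png')
cv2.imwrite('pics/w9c.png',im[180:420,160:480,::-1])
E
```

```text
14.6 [490.812 377.126 144.786] [ 3.139 -0.007  1.029] 29.555762708187103 0.24915422880553084
```

View pics/w9c.png

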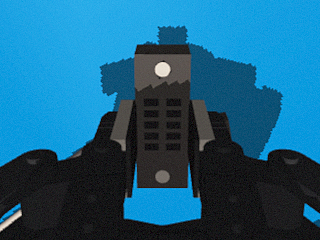

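Speaker is held straight between the pads, dots at (162,69) and (162,177). (That was one picture over the viewing budget. I'll work from numbers only from here.) Going to a spot where the camera looks straight onto the pocket.

Emit:
step_arm(
  moves=[
    [[0,0,0],[-0.1,0.09,0],-1],
    [[0,0,0],[-0.25,0.22,0],-1],
    [[0,0,0],[-0.42,0.36,0],-1],
    [[0,0,0],[-0.59,0.5,0],-1],
    [[0,0,0],[-0.76,0.65,0],-1],
    [[0,0,0],[-0.9,0.77,0],-1],
    [[0,0,0],[-0.9,0.77,0],-1],
  ],
)

```text
clock: 15.35
eef_pos: [526.9, 137.7, 138.6]
tcp_rot: [-3.14, 0.003, 1.025]
contact_force: [-1.0, -0.8, -1.4]
opening: 0.241
grasp_force: 29.6
```

Emit:
step_arm(
  moves=[
    [[0,0,-0.15],[-0.1,0.09,0],-1],
    [[0,0,-0.3],[-0.25,0.22,0],-1],
    [[0,0,-0.45],[-0.4,0.34,0],-1],
    [[0,0,-0.6],[-0.47,0.405,0],-1],
    [[0,0,-0.69],[-0.47,0.405,0],-1],
    [[0,0,-0.69],[-0.47,0.405,0],-1],
    [[0,0,-0.69],[-0.47,0.405,0],-1],
  ],
)

```text
clock: 16.05
eef_pos: [547.9, 20.0, 139.3]
tcp_rot: [-3.14, -0.0, 1.569]
contact_force: [1.1, 0.0, -0.5]
opening: 0.249
grasp_force: 29.6
```

```bash
python3 - <<'E'
from h import *
from scipy.spatial.transform import Rotation as R
np.set_printoptions(precision=2,suppress=True)
s=telemetry.sense();print(s['clock'],s['eef_pos'],s['tcp_rot'],s['grasp_force'],s['opening'])
im=snap('wrist','w10.png')
Z=dict(handle=70,battery_bay=52,speaker_pocket=52,carrier=42,rest_place=42)
for n,z in Z.items():
    for x in imaging.mark_of('wrist',n)[:2]: print(n,np.round(x['xy'],1),round(x['conf'],2),at_z('wrist',x['xy'],z))
# held speaker dots in tool frame
M=R.from_euler('xyz',s['tcp_rot']).as_matrix()
for uv in((322,249),(322,357)): print('dot',M.T@(at_z('wrist',uv,s['eef_pos'][2]+5.3)-s['eef_pos']))
a=rectify(im,'wrist',61,500,720,20,140,4)
g=cv2.cvtColor(a,cv2.COLOR_RGB2GRAY).astype(int)
# profile along x at y=81 +-3, and along y at pocket x +-3
row=lambda x:int((720-x)*4); col=lambda y:int((140-y)*4)
print('x-profile y~81:',[(int(x),int(g[row(x)-1:row(x)+2,col(84):col(78)].mean())) for x in range(715,500,-3)])
for X in(551,):print('y-profile',X,[(y,int(g[row(X+3):row(X-3),col(y)-2:col(y)+2].mean())) for y in range(135,25,-2)])
E
```

```text
16.05 [547.89  20.03 139.33] [-3.14 -0.    1.57] 29.590864777565002 0.24923981241765442
handle [ 63.7 108.3] 0.4 [404.84 101.85  70.  ]
battery_bay [447.9 143.1] 0.7 [626.71  82.45  52.  ]
speaker_pocket [327.6 143.4] 0.87 [552.28  82.24  52.  ]
carrier [417.5 142.8] 0.58 [610.66  82.27  42.  ]
dot [23.13  0.96 -5.3 ]
dot [-26.79   1.06  -5.31]
x-profile y~81: [(715, 103), (712, 102), (709, 102), (706, 104), (703, 146), (700, 226), (697, 231), (694, 229), (691, 229), (688, 80), (685, 46), (682, 43), (679, 34), (676, 46), (673, 118), (670, 11), (667, 21), (664, 131), (661, 81), (658, 93), (655, 94), (652, 94), (649, 94), (646, 95), (643, 95), (640, 96), (637, 96), (634, 98), (631, 98), (628, 99), (625, 99), (622, 100), (619, 100), (616, 101), (613, 102), (610, 103), (607, 102), (604, 104), (601, 104), (598, 105), (595, 106), (592, 107), (589, 108), (586, 107), (583, 68), (580, 68), (577, 69), (574, 68), (571, 70), (568, 71), (565, 35), (562, 111), (559, 110), (556, 111), (553, 111), (550, 111), (547, 111), (544, 112), (541, 111), (538, 69), (535, 111), (532, 239), (529, 218), (526, 218), (523, 217), (520, 216), (517, 215), (514, 214), (511, 214), (508, 213), (505, 212), (502, 211)]
y-profile 551 [(135, 236), (133, 236), (131, 234), (129, 104), (127, 245), (125, 237), (123, 237), (121, 238), (119, 110), (117, 72), (115, 79), (113, 62), (111, 48), (109, 118), (107, 117), (105, 117), (103, 116), (101, 115), (99, 115), (97, 116), (95, 115), (93, 115), (91, 114), (89, 114), (87, 113), (85, 113), (83, 112), (81, 111), (79, 111), (77, 110), (75, 110), (73, 109), (71, 107), (69, 108), (67, 107), (65, 107), (63, 105), (61, 105), (59, 104), (57, 104), (55, 103), (53, 104), (51, 103), (49, 42), (47, 63), (45, 60), (43, 73), (41, 130), (39, 125), (37, 129), (35, 136), (33, 41), (31, 28), (29, 30), (27, 19)]
```

Emit:
step_arm(
  moves=[
    [[0,0,0],[-0.075,0.012,0.1],-1],
    [[0,0,0],[-0.075,0.012,0.22],-1],
    [[0,0,0],[-0.075,0.012,0.315],-1],
    [[0,0,0],[-0.075,0.012,0.315],-1],
    [[0,0,0],[-0.075,0.012,0.315],-1],
    [[0,0,0],[-0.075,0.012,0.315],-1],
  ],
)

```text
clock: 16.95
eef_pos: [551.7, 4.6, 78.4]
tcp_rot: [3.14, 0.0, 1.571]
contact_force: [-0.2, -0.6, 0.1]
opening: 0.248
grasp_force: 29.6
```

```bash
python3 - <<'E'
from h import *
from scipy.spatial.transform import Rotation as R
np.set_printoptions(precision=2,suppress=True)
s=telemetry.sense();print(s['clock'],s['eef_pos'],s['tcp_rot'],s['grasp_force'],s['opening'])
im=snap('wrist','w11.png')
for n,z in dict(battery_bay=52,speaker_pocket=52,carrier=42,speaker=None).items():
    for x in imaging.mark_of('wrist',n)[:2]: print(n,np.round(x['xy'],1),round(x['conf'],2),at_z('wrist',x['xy'],s['eef_pos'][2]-10.7 if z is None else z))
M=R.from_euler('xyz',s['tcp_rot']).as_matrix();zt=s['eef_pos'][2]+5.3
g=cv2.cvtColor(im,cv2.COLOR_RGB2GRAY)
roi=g[230:380,295:350]
for t in(90,120,150):
    cs,_=cv2.findContours((roi>t).astype(np.uint8),cv2.RETR_EXTERNAL,cv2.CHAIN_APPROX_NONE)
    for c in cs:
        A=cv2.contourArea(c)
        if 40<A<600:
            m=cv2.moments(c);u=(m['m10']/m['m00']+295,m['m01']/m['m00']+230);print('dot',t,A,np.array(u),M.T@(at_z('wrist',u,zt)-s['eef_pos']))
def edges(p,c0,thr=14):
    p=cv2.GaussianBlur(p.reshape(1,-1).astype(np.float32),(0,0),1.5).ravel();d=np.diff(p)
    return [(round(c0-(i+1)/4,1),int(d[i]*4)) for i in range(2,len(d)-2) if abs(d[i])*4>thr and abs(d[i])>=abs(d[i-1]) and abs(d[i])>abs(d[i+1])]
a=cv2.cvtColor(rectify(im,'wrist',61,520,700,30,130,4),cv2.COLOR_RGB2GRAY).astype(float)
row=lambda x:int((700-x)*4); col=lambda y:int((130-y)*4)
for X in(546,552,557):print('y-edges@',X,edges(a[row(X+1.5):row(X-1.5)].mean(0),130))
for Y in(65,81,97):print('x-edges@',Y,edges(a[:,col(Y+1.5):col(Y-1.5)].mean(1),700))
E
```

```text
16.95 [551.75   4.59  78.35] [3.14 0.   1.57] 29.59023267030716 0.24761194483554436
battery_bay [492.9 112.2] 0.91 [628.19  81.68  52.  ]
speaker_pocket [322.7 115.6] 0.82 [552.42  80.21  52.  ]
carrier [445.6 114.1] 0.75 [610.14  81.32  42.  ]
speaker [323.5 290.4] 0.88 [552.48   3.    67.65]
dot 90 525.5 [322.54 373.96] [-34.48   0.27  -5.3 ]
dot 90 107.0 [322.07 356.29] [-25.5    0.07  -5.3 ]
dot 90 174.0 [322.11 248.81] [23.68  0.08 -5.3 ]
dot 120 494.5 [322.55 374.19] [-34.6    0.28  -5.3 ]
dot 120 161.0 [322.02 248.82] [23.68  0.04 -5.3 ]
dot 150 144.0 [322.   248.43] [23.84  0.03 -5.3 ]
y-edges@ 546 [(122.5, 233), (118.5, -164), (112.8, -68), (110.8, 39), (109.5, 70), (49.2, -92), (48.0, 52), (43.2, 132), (42.5, -49), (41.5, 140), (34.5, -183), (32.8, -18)]
y-edges@ 552 [(122.5, 233), (118.5, -162), (113.0, -64), (111.0, 42), (109.5, 71), (49.2, -81), (48.0, 50), (43.2, 176), (42.2, -80), (41.5, 138), (34.5, -183), (32.8, -18)]
y-edges@ 557 [(122.5, 234), (118.5, -170), (113.0, -63), (110.8, 46), (109.5, 70), (49.2, -85), (48.0, 52), (43.2, 174), (42.2, -59), (41.5, 117), (34.5, -185), (32.8, -18)]
x-edges@ 65 [(688.8, 204), (685.8, -167), (684.8, 136), (677.5, -133), (675.2, -27), (674.2, 20), (669.5, -34), (663.2, 76), (584.5, -42), (564.2, -49), (562.8, 68), (538.5, -76), (537.5, 36), (533.8, 127), (532.5, 76), (523.0, -134)]
x-edges@ 81 [(685.0, 47), (676.8, 23), (675.5, -24), (674.2, 141), (670.0, -137), (663.8, 68), (662.5, 77), (659.0, -103), (658.0, 26), (584.2, -39), (564.0, -46), (562.8, 84), (538.2, -82), (537.5, 42), (534.0, 98), (532.5, 104), (529.8, -15)]
x-edges@ 97 [(681.0, 46), (675.2, -25), (674.2, 20), (669.5, -34), (663.0, 29), (662.0, 46), (584.2, -41), (564.0, -60), (562.8, 95), (538.2, -98), (537.2, 49), (533.8, 108), (532.2, 81), (523.0, -134)]
```

Pocket measured at (550.8, 80.5). The speaker in hand is offset by -0.9 mm along tool x. Target TCP is (550.8, 81.4).

Emit:
step_arm(
  moves=[
    [[0,0,0],[0,-0.004,-0.075],-1],
    [[0,0,0],[0.12,-0.004,-0.075],-1],
    [[0,0,0],[0.26,-0.004,-0.075],-1],
    [[0,0,0],[0.36,-0.004,-0.075],-1],
    [[0,0,0],[0.384,-0.004,-0.075],-1],
    [[0,0,0],[0.384,-0.004,-0.075],-1],
    [[0,0,0],[0.384,-0.004,-0.075],-1],
    [[0,0,0],[0.384,-0.004,-0.075],-1],
  ],
)

```text
clock: 18.0
eef_pos: [550.2, 80.5, 92.5]
tcp_rot: [3.142, 0.0, 1.57]
contact_force: [-0.1, -0.6, 0.3]
opening: 0.245
grasp_force: 29.6
```

```bash
python3 - <<'E'
from h import *
np.set_printoptions(precision=4,suppress=True)
s=telemetry.sense();print(s['clock'],s['eef_pos'],s['tcp_rot'],s['contact_force']);print(to_tool((550.8,81.4,66),np.pi/2))
E
```

```text
18.0 [550.1891  80.4683  92.4894] [3.1415 0.0001 1.5699] [-0.0727 -0.6022  0.3249]
(array([0.0047, 0.003 , 0.1324]), np.float64(-0.001174699276547384))
```

Emit:
step_arm(
  moves=[
    [[0,0,0],[0.004,0.002,0.04],-1],
    [[0,0,0],[0.004,0.002,0.08],-1],
    [[0,0,0],[0.004,0.002,0.11],-1],
    [[0,0,0],[0.004,0.002,0.13],-1],
    [[0,0,0],[0.004,0.002,0.13],-1],
    [[0,0,0],[0.004,0.002,0.13],-1],
  ],
)

```text
clock: 18.6
eef_pos: [550.5, 82.0, 66.1]
tcp_rot: [-3.141, 0.0, 1.571]
contact_force: [0.5, -0.0, -0.8]
opening: 0.247
grasp_force: 29.6
```

Emit:
step_arm(
  moves=[
    [[0,0,0],[0,0,0.006],-1],
    [[0,0,0],[0,0,0.009],-1],
    [[0,0,0],[0,0,0.009],-1],
    [[0,0,0],[0,0,0.009],-0.2],
    [[0,0,0],[0,0,0.009],0],
    [[0,0,0],[0,0,0.009],0],
    [[0,0,0],[0,0,0.009],0],
    [[0,0,0],[0,0,0.009],0],
  ],
)

```text
clock: 19.4
eef_pos: [550.6, 82.1, 64.5]
tcp_rot: [3.142, -0.0, 1.571]
contact_force: [-0.2, 0.2, 0.1]
opening: 0.501
grasp_force: 0.0
```

Emit:
step_arm(
  moves=[
    [[0,0,0],[0,0,-0.1],0],
    [[0,0,0],[0,0,-0.3],0],
    [[0,0,0],[-0.2,0,-0.5],0],
    [[0,0,0],[-0.45,0,-0.6],0.5],
    [[0,0,0],[-0.5,0,-0.6],1],
    [[0,0,0],[-0.5,0,-0.6],1],
    [[0,0,0],[-0.5,0,-0.6],1],
  ],
)

```text
clock: 20.1
eef_pos: [550.3, -18.0, 184.3]
tcp_rot: [-3.141, -0.0, 1.569]
contact_force: [-0.8, -0.3, 0.3]
opening: 1.003
grasp_force: 0.0
```

```bash
python3 - <<'E'
from h import *
np.set_printoptions(precision=2,suppress=True)
s=telemetry.sense();print(s['clock'],s['eef_pos'],s['tcp_rot'],s['contact_force'],s['opening'])
im=snap('wrist','w12.png')
for n,z in dict(battery_bay=52,speaker_pocket=52,carrier=42,speaker=52).items():
    for x in imaging.mark_of('wrist',n)[:2]: print(n,np.round(x['xy'],1),round(x['conf'],2),at_z('wrist',x['xy'],z))
def edges(p,c0,thr=14):
    p=cv2.GaussianBlur(p.reshape(1,-1).astype(np.float32),(0,0),1.5).ravel();d=np.diff(p)
    return [(round(c0-(i+1)/4,1),int(d[i]*4)) for i in range(2,len(d)-2) if abs(d[i])*4>thr and abs(d[i])>=abs(d[i-1]) and abs(d[i])>abs(d[i+1])]
a=rectify(im,'wrist',68,520,700,30,130,4);g=cv2.cvtColor(a,cv2.COLOR_RGB2GRAY).astype(float)
row=lambda x:int((700-x)*4); col=lambda y:int((130-y)*4)
b=g[row(568):row(532)].astype(np.uint8)
for t in(110,140,170):
  cs,_=cv2.findContours((b>t).astype(np.uint8),cv2.RETR_EXTERNAL,cv2.CHAIN_APPROX_NONE)
  for c in cs:
    A=cv2.contourArea(c)
    if 60<A<900: m=cv2.moments(c);print('dot',t,A,568-m['m01']/m['m00']/4,130-m['m10']/m['m00']/4)
for Y in(68,96):print('x-edges@',Y,edges(g[:,col(Y+1.5):col(Y-1.5)].mean(1),700))
for X in(546,551,557):print('y-edges@',X,edges(g[row(X+1.5):row(X-1.5)].mean(0),130))
E
```

```text
20.1 [550.33 -17.99 184.34] [-3.14 -0.    1.57] [-0.8  -0.29  0.33] 1.0031631069075997
battery_bay [429.   89.4] 0.78 [626.34  81.16  52.  ]
speaker_pocket [187.4  85.2] 0.61 [455.09  83.98  52.  ]
carrier [403.5  88. ] 0.71 [610.27  83.41  42.  ]
carrier [92.8 63.8] 0.47 [384.67  99.49  42.  ]
speaker [320.8  86.3] 0.91 [549.63  83.28  52.  ]
dot 110 185.5 538.7059748427673 113.97663971248878
dot 110 209.0 539.3648325358852 47.998006379585334
dot 110 484.0 550.7192665289256 107.95049931129476
dot 110 501.5 550.9008806912595 59.37745098039217
dot 140 152.0 538.6389802631579 114.0326206140351
dot 140 168.0 539.3876488095239 47.97693452380952
dot 140 426.0 550.7159624413146 107.95334507042253
dot 140 434.5 550.913214422708 59.40851553509782
dot 140 554.0 566.1279332129964 43.87996389891697
dot 170 117.5 538.6198581560284 114.00354609929079
dot 170 130.0 539.3483974358975 47.94455128205129
dot 170 373.0 550.7141420911528 107.93599195710456
dot 170 367.5 550.9181405895691 59.423129251700686
dot 170 465.5 566.2868779090584 44.044933762978886
x-edges@ 68 [(698.5, 93), (684.8, -106), (682.5
[... 708 characters left out ...]
.5, -36), (44.5, 39), (43.0, 107), (41.2, 17), (39.8, -23), (38.5, 17), (33.0, -103)]
y-edges@ 551 [(127.5, -105), (125.8, -18), (124.8, 153), (117.8, -142), (113.8, 17), (110.8, 98), (105.0, -103), (86.5, 15), (63.5, -34), (62.2, 127), (56.2, -88), (53.2, -32), (51.0, 62), (49.5, -43), (44.5, 40), (43.0, 106), (41.2, 18), (39.8, -42), (38.5, 35), (33.0, -105)]
y-edges@ 557 [(127.5, -106), (125.8, -22), (124.8, 154), (117.8, -156), (116.5, 14), (113.8, 18), (95.2, -37), (92.0, 50), (90.0, -34), (86.5, 50), (85.0, -35), (81.2, 31), (80.0, -34), (76.8, 44), (75.0, -36), (71.2, 30), (53.5, -35), (51.0, 62), (49.5, -38), (44.5, 39), (43.0, 102), (41.2, 17), (39.8, -44), (38.5, 36), (33.0, -101)]
```

Speaker is released in the pocket: it sat 7 mm deep before opening, with no contact force, and its dots are centred and equal in size. Now the battery.

Emit:
step_arm(
  moves=[
    [[0,0,0],[-0.25,-0.05,-0.05],1],
    [[0,0,0],[-0.5,-0.1,-0.1],1],
    [[0,0,0],[-0.75,-0.2,-0.15],1],
    [[0,0,0],[-1,-0.3,-0.2],1],
    [[0,0,0],[-1,-0.3,-0.2],1],
  ],
)

```text
clock: 20.85
eef_pos: [489.5, -221.0, 225.2]
tcp_rot: [3.141, 0.001, 1.569]
contact_force: [0.7, -0.2, -0.6]
opening: 0.997
grasp_force: 0.0
```

Emit:
step_arm(
  moves=[
    [[0,0,0],[-0.25,0,0],1],
    [[0,0,0],[-0.41,0,0],1],
    [[0,0,0],[-0.41,0,0],1],
    [[0,0,0],[-0.41,0,0],1],
  ],
)

```text
clock: 21.25
eef_pos: [490.5, -299.4, 223.8]
tcp_rot: [-3.141, -0.001, 1.57]
contact_force: [-0.2, 0.2, 0.3]
opening: 1.0
grasp_force: 0.0
```

```bash
python3 - <<'E'
from h import *
np.set_printoptions(precision=2,suppress=True)
s=telemetry.sense();print(s['clock'],s['eef_pos'],s['tcp_rot'],s['qpos'])
im=snap('wrist','w13.png')
for n,z in dict(battery=0,battery_contacts=8).items():
    for x in imaging.mark_of('wrist',n): print(n,np.round(x['xy'],1),round(x['conf'],2),at_z('wrist',x['xy'],z))
    for x in imaging.recognise('wrist',n)[:3]: print(n,np.round(x['extent'],1),round(x['conf'],2))
a=rectify(im,'wrist',16,400,560,-480,-320,4);v=a.astype(int)
lab=(v.min(2)>120)&(v[:,:,2]-v[:,:,0]<40)
dark=(v[:,:,2]-v[:,:,0]<25)
for nm,m in(('label',lab),('body',dark)):
    m=cv2.morphologyEx(m.astype(np.uint8),cv2.MORPH_OPEN,np.ones((5,5)))
    cs,_=cv2.findContours(m,cv2.RETR_EXTERNAL,cv2.CHAIN_APPROX_NONE)
    for c in cs:
        if cv2.contourArea(c)>4000:
            (u,w),(p,q),an=cv2.minAreaRect(c);print(nm,'x %.1f y %.1f size %.1f %.1f ang %.1f'%(560-w/4,-320-u/4,p/4,q/4,an))
cv2.imwrite('pics/r13.png',a[:,:,::-1])
E
```

```text
21.25 [ 490.48 -299.38  223.8 ] [-3.14 -0.    1.57] [-0.55  0.28  1.75  0.    1.11 -0.55]
battery [318.6 153.5] 0.85 [ 487.43 -249.17    0.  ]
battery [307.3 290.9] 0.62 [ 474.68 -397.38    0.  ]
battery [266.5 267.5  84.1  56.8] 0.7
battery_contacts [291.3  96.3] 0.91 [ 462.29 -196.87    8.  ]
battery_contacts [342.4 303. ] 0.88 [ 513.52 -408.36    8.  ]
battery_contacts [123.4  34.6] 0.79 [ 313.31 -145.4     8.  ]
battery_contacts [269.3 268.   79.8  56.7] 0.88
battery_contacts [260.6  82.4 114.9 141.6] 0.86
battery_contacts [101.6   3.4  84.7  51.9] 0.67
body x 476.8 y -396.4 size 52.3 80.6 ang 10.1
```

Emit:
step_arm(
  moves=[
    [[0,0,-0.19],[-0.12,-0.02,0.09],1],
    [[0,0,-0.38],[-0.25,-0.04,0.18],1],
    [[0,0,-0.57],[-0.37,-0.06,0.27],1],
    [[0,0,-0.76],[-0.49,-0.077,0.37],1],
    [[0,0,-0.95],[-0.49,-0.077,0.37],1],
    [[0,0,-1],[-0.49,-0.077,0.37],1],
  ],
)

```text
clock: 22.1
eef_pos: [474.7, -397.6, 149.5]
tcp_rot: [-3.142, -0.002, 2.361]
contact_force: [0.3, 0.9, 0.2]
opening: 0.996
grasp_force: 0.0
```

Emit:
step_arm(
  moves=[
    [[0,0,-0.19],[0,0,0],1],
    [[0,0,-0.38],[0,0,0],1],
    [[0,0,-0.57],[0,0,0],1],
    [[0,0,-0.7],[0,0,0],1],
    [[0,0,-0.7],[0,0,0],1],
    [[0,0,-0.7],[0,0,0],1],
  ],
)

```text
clock: 22.7
eef_pos: [475.3, -397.4, 150.6]
tcp_rot: [3.142, 0.0, 2.903]
contact_force: [0.4, 0.2, 0.1]
opening: 1.001
grasp_force: 0.0
```

```bash
python3 - <<'E'
from h import *
np.set_printoptions(precision=2,suppress=True)
s=telemetry.sense();print(s['clock'],s['eef_pos'],s['tcp_rot'],s['qpos'])
print('bottle',at_z('scene',(255,122),0),'tub near corner',at_z('scene',(88,188),45),at_z('scene',(180,180),45))
im=snap('wrist','w14.png')
for n,z in dict(battery=0,battery_contacts=8).items():
    for x in imaging.mark_of('wrist',n)[:3]: print(n,np.round(x['xy'],1),round(x['conf'],2),at_z('wrist',x['xy'],z))
a=rectify(im,'wrist',16,400,560,-480,-320,4);v=a.astype(int)
print(v[320,320],v[40,40])
lab=(v.min(2)>110)&(v[:,:,2]-v[:,:,0]<40)
dark=(v[:,:,2]-v[:,:,0]<25)
gold=(v[:,:,0]-v[:,:,2]>60)
for nm,m in(('label',lab),('body',dark),('gold',gold)):
    m=m.astype(np.uint8)
    if nm!='gold': m=cv2.morphologyEx(m,cv2.MORPH_OPEN,np.ones((5,5)))
    cs,_=cv2.findContours(m,cv2.RETR_EXTERNAL,cv2.CHAIN_APPROX_NONE)
    for c in cs:
        if cv2.contourArea(c)>(40 if nm=='gold' else 4000):
            (u,w),(p,q),an=cv2.minAreaRect(c);print(nm,'x %.1f y %.1f size %.1f %.1f ang %.1f'%(560-w/4,-320-u/4,p/4,q/4,an))
cv2.imwrite('pics/r14.png',a[:,:,::-1])
E
```

```text
22.7 [ 475.33 -397.41  150.57] [3.14 0.   2.9 ] [-0.7   0.43  1.72  0.    1.   -2.03]
bottle [ 312.37 -368.63    0.  ] tub near corner [ 737.1  -476.42   45.  ] [ 583.94 -337.34   45.  ]
battery [499.8 195.9] 0.92 [ 490.47 -252.49    0.  ]
battery [322.7 220.6] 0.81 [ 476.51 -398.43    0.  ]
battery_contacts [327.3 269.5] 0.89 [ 516.75 -404.26    8.  ]
battery_contacts [571.9 143. ] 0.73 [ 460.12 -198.18    8.  ]
[133 121 105] [ 25 143 207]
body x 475.3 y -398.6 size 46.5 82.0 ang 10.0
gold x 510.1 y -412.8 size 4.7 7.4 ang 11.3
gold x 511.5 y -405.0 size 5.1 7.9 ang 9.0
gold x 512.9 y -397.1 size 5.0 7.7 ang 10.3
```

Battery at (475.8,-398.7), axis at -10°, contacts toward +x. Aligning to yaw 170° and descending to grip its upper half.

Emit:
step_arm(
  moves=[
    [[0,0,-0.08],[-0.005,-0.006,0.2],1],
    [[0,0,-0.08],[-0.005,-0.006,0.4],1],
    [[0,0,-0.08],[-0.005,-0.006,0.55],1],
    [[0,0,-0.08],[-0.005,-0.006,0.65],1],
    [[0,0,-0.08],[-0.005,-0.006,0.71],1],
    [[0,0,-0.08],[-0.005,-0.006,0.71],1],
    [[0,0,-0.08],[-0.005,-0.006,0.71],1],
  ],
)

```text
clock: 23.55
eef_pos: [476.2, -399.7, 9.2]
tcp_rot: [-3.141, 0.001, 2.968]
contact_force: [1.3, 1.1, 0.4]
opening: 0.996
grasp_force: 0.0
```

Emit:
step_arm(
  moves=[
    [[0,0,0],[0,0,0],0],
    [[0,0,0],[0,0,0],-1],
    [[0,0,0],[0,0,0],-1],
    [[0,0,0],[0,0,0],-1],
    [[0,0,0],[0,0,0],-1],
    [[0,0,0],[0,0,0],-1],
    [[0,0,0],[0,0,0],-1],
  ],
  squeeze=45,
)

```text
clock: 24.25
eef_pos: [476.2, -399.8, 9.7]
tcp_rot: [-3.141, 0.001, 2.969]
contact_force: [-0.2, 1.8, 7.2]
opening: 0.523
grasp_force: 45.7
```

Emit:
step_arm(
  moves=[
    [[0,0,0],[0,0,-0.1],-1],
    [[0,0,0],[0,0,-0.3],-1],
    [[0,0,0],[0,0.08,-0.5],-1],
    [[0,0,0],[-0.03,0.25,-0.65],-1],
    [[0,0,0],[-0.08,0.45,-0.7],-1],
    [[0,0,0],[-0.13,0.65,-0.7],-1],
    [[0,0,0],[-0.18,0.85,-0.7],-1],
    [[0,0,0],[-0.21,1,-0.7],-1],
  ],
)

```text
clock: 25.05
eef_pos: [552.3, -207.4, 149.1]
tcp_rot: [3.141, 0.001, 2.969]
contact_force: [0.1, -0.2, -1.3]
opening: 0.521
grasp_force: 47.0
```

Emit:
step_arm(
  moves=[
    [[0,0,0],[-0.05,0.2,0],-1],
    [[0,0,0],[-0.1,0.4,0],-1],
    [[0,0,0],[-0.15,0.6,0],-1],
    [[0,0,0],[-0.2,0.8,0],-1],
    [[0,0,0],[-0.24,1,0],-1],
    [[0,0,0],[-0.24,1,0],-1],
  ],
)

```text
clock: 25.65
eef_pos: [634.9, -16.5, 148.8]
tcp_rot: [3.14, 0.001, 2.972]
contact_force: [-0.6, -0.1, -1.5]
opening: 0.519
grasp_force: 47.1
```

Emit:
step_arm(
  moves=[
    [[0,0,-0.05],[-0.05,0.15,0],-1],
    [[0,0,-0.1],[-0.1,0.3,0],-1],
    [[0,0,-0.15],[-0.15,0.45,0],-1],
    [[0,0,-0.22],[-0.19,0.55,0],-1],
    [[0,0,-0.22],[-0.19,0.55,0],-1],
    [[0,0,-0.22],[-0.19,0.55,0],-1],
    [[0,0,-0.22],[-0.19,0.55,0],-1],
  ],
)

```text
clock: 26.35
eef_pos: [688.9, 79.8, 148.4]
tcp_rot: [-3.141, -0.001, 3.14]
contact_force: [0.0, 0.1, -1.1]
opening: 0.518
grasp_force: 47.0
```

```bash
cat >> h.py <<'E'
def edges(p,c0,s=4,thr=14):
    p=cv2.GaussianBlur(p.reshape(1,-1).astype(np.float32),(0,0),1.5).ravel();d=np.diff(p)
    return [(round(c0-(i+1)/s,1),int(d[i]*4)) for i in range(2,len(d)-2) if abs(d[i])*4>thr and abs(d[i])>=abs(d[i-1]) and abs(d[i])>abs(d[i+1])]
E
cat > bay.py <<'E'
from h import *
from scipy.spatial.transform import Rotation as R
import sys
np.set_printoptions(precision=2,suppress=True)
s=telemetry.sense();print(s['clock'],s['eef_pos'],s['tcp_rot'],s['grasp_force'],s['opening'])
im=snap('wrist',sys.argv[1])
for n,z in dict(battery_bay=52,speaker_pocket=52,carrier=42,speaker=52).items():
    for x in imaging.mark_of('wrist',n)[:1]: print(n,np.round(x['xy'],1),round(x['conf'],2),at_z('wrist',x['xy'],z))
a=rectify(im,'wrist',61,520,700,30,130,4);g=cv2.cvtColor(a,cv2.COLOR_RGB2GRAY).astype(float)
row=lambda x:int((700-x)*4); col=lambda y:int((130-y)*4)
for X in(600,615,630):print('y-edges@',X,edges(g[row(X+1.5):row(X-1.5)].mean(0),130))
for Y in(70,90):print('x-edges@',Y,edges(g[:,col(Y+1.5):col(Y-1.5)].mean(1),700))
# held battery in tool frame: top plane 6.5 above TCP
M=R.from_euler('xyz',s['tcp_rot']).as_matrix();zt=s['eef_pos'][2]+6.6
x,y=s['eef_pos'][:2]
b=rectify(im,'wrist',zt,x-60,x+60,y-50,y+50,4).astype(int)
gold=((b[:,:,0]-b[:,:,2])>60).astype(np.uint8)
lab=((b.min(2)>90)&(abs(b[:,:,2]-b[:,:,0])<45)).astype(np.uint8)
for nm,m,A in(('gold',gold,40),('label',lab,3000)):
    cs,_=cv2.findContours(m,cv2.RETR_EXTERNAL,cv2.CHAIN_APPROX_NONE)
    for c in cs:
        if cv2.contourArea(c)>A:(u,w),(p,q),an=cv2.minAreaRect(c);print(nm,'dx %.1f dy %.1f size %.1f %.1f ang %.1f'%(60-w/4,50-u/4,p/4,q/4,an))
bg=b.mean(2)
for Y in(-12,12):print('held x-edges dy',Y,edges(bg[:,int((50-Y)*4)-6:int((50-Y)*4)+6].mean(1),60))
E
python3 bay.py w15.png
```

```text
26.35 [688.9   79.83 148.35] [-3.14 -0.    3.14] 47.04844772815704 0.518234963259957
battery_bay [326.7 143.6] 0.81 [626.58  81.78  52.  ]
carrier [224.6 115.1] 0.64 [608.87  15.11  42.  ]
speaker [325.4   6.1] 0.96 [549.07  81.27  52.  ]
y-edges@ 600 [(127.8, 145), (120.0, -117), (118.2, -38), (106.5, -59), (105.2, 87), (71.8, -56), (56.8, -34), (55.5, 14), (44.0, 86), (42.8, -31), (41.8, 141), (34.0, -137), (30.8, 113)]
y-edges@ 615 [(127.8, 117), (120.0, -117), (118.2, -32), (106.5, -59), (105.0, 86), (74.0, -59), (57.0, -28), (44.0, 141), (42.0, 91), (34.0, -116), (30.8, 106)]
y-edges@ 630 [(127.8, 134), (120.2, -119), (118.5, -29), (106.8, -45), (104.8, 71), (77.8, -60), (57.0, -25), (47.5, 36), (44.0, 145), (43.0, -26), (42.0, 75), (34.0, -126), (30.8, 118)]
x-edges@ 70 [(676.8, -75), (663.0, 26), (597.8, 29), (588.2, 32), (586.0, -98), (584.5, 49), (564.0, -48), (560.2, 62), (555.5, -15), (549.8, 21), (548.5, -83)]
x-edges@ 90 [(676.8, -78), (663.0, 58), (585.5, -107), (584.2, 53), (564.0, -59), (560.0, 70), (556.5, -17), (549.8, 15), (548.5, -86)]
gold dx 19.1 dy -24.6 size 3.8 1.2 ang 90.0
gold dx 37.2 dy -8.9 size 7.5 4.2 ang 90.0
gold dx 37.4 dy -0.8 size 7.2 4.5 ang 90.0
gold dx 37.4 dy 7.6 size 4.2 7.8 ang 0.0
label dx -38.4 dy -37.0 size 42.8 25.5 ang 90.0
label dx -38.4 dy 32.5 size 42.8 23.5 ang 90.0
label dx -9.4 dy -0.6 size 50.8 38.8 ang 90.0
held x-edges dy -12 [(47.8, 26), (46.5, -25), (45.0, 45), (38.8, -24), (37.0, -15), (16.2, 85), (-35.0, -87), (-43.0, 28)]
held x-edges dy 12 [(47.2, 42), (46.0, -47), (44.2, 41), (38.8, -33), (16.2, 84), (-35.0, -88), (-43.0, 96)]
```

```bash
python3 - <<'E'
from h import *
im=cv2.imread('pics/r14.png')[:,:,::-1].copy()   # x=560-row/4, y=-320-col/4
u,v=(-320+398.7)*4,(560-475.8)*4
for an in(-10,10):
    M=cv2.getRotationMatrix2D((u,v),an,1);b=cv2.warpAffine(im,M,(640,640)).astype(int)
    gold=((b[:,:,0]-b[:,:,2])>60).astype(np.uint8)
    cs,_=cv2.findContours(gold,cv2.RETR_EXTERNAL,cv2.CHAIN_APPROX_NONE)
    print(an,[(round((v-cv2.minAreaRect(c)[0][1])/4,1),round((u-cv2.minAreaRect(c)[0][0])/4,1)) for c in cs if cv2.contourArea(c)>40])
    g=b.mean(2)
    for Y in(-12,12):c=int(u-Y*4);print(edges(g[:,c-6:c+6].mean(1),v/4))
    for X in(-20,10):r=int(v-X*4);print('lat',edges(g[r-6:r+6].mean(0),u/4))
E
```

```text
-10 [(31.3, -19.9), (34.1, -12.4), (36.9, -4.8)]
[(83.4, 107), (39.2, -27), (37.4, 31), (30.4, -74), (26.7, -16), (12.2, 59), (-23.8, -15), (-26.1, -17), (-41.3, 39)]
[(22.7, -33), (20.7, 51), (16.9, 65), (14.9, -75), (-33.1, -59), (-40.1, 27), (-41.3, 15), (-44.6, 39), (-74.8, -119)]
lat [(31.7, -66), (27.7, 69), (-13.6, -54), (-17.6, 21), (-79.1, -57)]
lat [(77.9, 108), (39.9, -30), (20.7, -18), (16.9, 47), (-18.8, -16), (-28.6, 19)]
10 [(36.1, -8.1), (36.3, 0.1), (36.3, 8.1)]
[(42.4, -19), (40.4, -44), (15.4, 57), (-25.3, 85), (-35.3, -121), (-36.8, 14), (-40.3, -45), (-41.8, 69), (-74.8, -113)]
[(83.2, 106), (40.4, -47), (20.7, -19), (15.4, 56), (12.4, 14), (10.9, -15), (-35.3, -68), (-40.1, -14), (-41.8, 29)]
lat [(76.4, 119), (22.9, -32), (19.2, 50), (-19.6, -71), (-23.1, 22)]
lat [(41.9, -49), (22.7, -26), (19.2, 78), (17.7, 46), (13.7, -40), (-19.6, -69), (-23.3, 27), (-80.6, -51)]
```

Emit:
step_arm(
  moves=[
    [[0,0,0],[0.08,0.009,0.05],-1],
    [[0,0,0],[0.17,0.009,0.1],-1],
    [[0,0,0],[0.25,0.009,0.17],-1],
    [[0,0,0],[0.313,0.009,0.24],-1],
    [[0,0,0],[0.313,0.009,0.29],-1],
    [[0,0,0],[0.313,0.009,0.29],-1],
    [[0,0,0],[0.313,0.009,0.29],-1],
  ],
)

```text
clock: 27.3
eef_pos: [628.1, 82.8, 90.9]
tcp_rot: [3.141, 0.001, 3.141]
contact_force: [0.5, -0.1, -1.0]
opening: 0.522
grasp_force: 47.0
```

```bash
python3 - <<'E'
from h import *
np.set_printoptions(precision=4,suppress=True)
s=telemetry.sense();print(s['clock'],s['eef_pos'],s['tcp_rot'],s['contact_force']);print(to_tool((626.3,81.6,64.5),np.pi))
im=snap('wrist','w16.png')
a=rectify(im,'wrist',61,520,700,30,130,4);g=cv2.cvtColor(a,cv2.COLOR_RGB2GRAY).astype(float)
row=lambda x:int((700-x)*4); col=lambda y:int((130-y)*4)
for X in(540,551,572):print('y-edges@',X,edges(g[row(X+1.5):row(X-1.5)].mean(0),130))
for Y in(70,81,90):print('x-edges@',Y,edges(g[:,col(Y+1.5):col(Y-1.5)].mean(1),700))
x,y,z=s['eef_pos']
b=rectify(im,'wrist',z+6.6,x-60,x+60,y-50,y+50,4).astype(int);bg=b.mean(2)
for X in(-25,-38):r=int((60-X)*4);print('held lat',X,edges(bg[r-6:r+6].mean(0),50))
for Y in(-12,12):print('held x-edges dy',Y,edges(bg[:,int((50-Y)*4)-6:int((50-Y)*4)+6].mean(1),60))
E
```

```text
27.3 [628.1386  82.8141  90.8775] [3.1415 0.001  3.1412] [ 0.462  -0.0688 -1.0461]
(array([ 0.0093, -0.0061,  0.1319]), np.float64(-0.0005204791559780754))
y-edges@ 540 [(129.2, -134), (126.5, 134), (119.0, -176), (116.5, 90), (114.0, -76), (112.5, -33), (81.5, -42), (49.5, -31), (48.2, 66), (46.5, 107), (44.2, -101), (42.0, 149), (35.0, -133), (31.5, 122)]
y-edges@ 551 [(129.2, -131), (126.5, 135), (119.0, -158), (114.2, 19), (111.0, 118), (104.8, -115), (85.8, 14), (83.8, -57), (60.0, 61), (53.8, -57), (49.5, -39), (48.0, 45), (42.0, 149), (35.0, -132), (31.5, 121)]
y-edges@ 572 [(129.2, -123), (126.5, 136), (124.0, -18), (114.5, -144), (88.8, -44), (54.8, 32), (46.8, 144), (37.2, 31), (35.0, -136), (31.5, 128)]
x-edges@ 70 [(698.8, -120), (697.5, 89), (695.2, -93), (694.0, 14), (688.5, -57), (666.8, 78), (601.8, -84), (591.5, 29), (585.0, -21), (564.2, 22), (539.0, -31), (538.0, 18), (533.5, 85), (530.8, -18), (523.8, -28), (521.0, 35)]
x-edges@ 81 [(698.8, -102), (697.8, 80), (692.5, -98), (688.5, -63), (666.8, 78), (601.8, -85), (591.5, 29), (584.8, -15), (564.2, 21), (549.2, -1
[... 278 characters left out ...]
8.8, -15), (549.2, -14), (539.0, -86), (538.0, 60), (533.5, 161), (527.8, -20), (526.0, -20), (522.8, 24)]
held lat -25 [(36.5, -139), (34.2, 148), (33.2, -116), (28.8, -52), (19.2, -31), (18.2, 86), (-20.8, -93), (-32.0, 66), (-38.0, -79), (-40.2, 77)]
held lat -38 [(36.2, -131), (34.2, 141), (28.5, -173), (24.2, 22), (22.2, -22), (17.0, -46), (-25.8, 19), (-28.2, -17), (-32.0, 66), (-38.0, -77), (-40.2, 77)]
held x-edges dy -12 [(47.2, 78), (42.2, 95), (41.0, -152), (40.0, 29), (38.2, -42), (33.2, -17), (16.0, 81), (-35.5, -87), (-43.5, 30), (-48.5, -21)]
held x-edges dy 12 [(46.8, 80), (42.2, 95), (41.0, -170), (37.8, -34), (16.0, 83), (-35.5, -87), (-43.5, 29), (-47.8, 66), (-48.8, -42)]
```

Emit:
step_arm(
  moves=[
    [[0,0,0],[0.01,-0.004,0.03],-1],
    [[0,0,0],[0.01,-0.004,0.06],-1],
    [[0,0,0],[0.01,-0.004,0.075],-1],
    [[0,0,0],[0.01,-0.004,0.075],-1],
    [[0,0,0],[0.01,-0.004,0.075],-1],
    [[0,0,0],[0.01,-0.004,0.075],-1],
  ],
)

```text
clock: 27.95
eef_pos: [625.2, 82.1, 75.6]
tcp_rot: [3.142, 0.0, 3.141]
contact_force: [-0.4, -0.6, -1.6]
opening: 0.52
grasp_force: 47.1
```

```bash
python3 - <<'E'
from h import *
np.set_printoptions(precision=2,suppress=True)
for i in range(4):
    s=telemetry.sense();print(s['clock'],s['eef_pos'],s['tcp_rot'],s['contact_force']);im=snap('wrist')
a=rectify(im,'wrist',61,520,700,30,130,4);g=cv2.cvtColor(a,cv2.COLOR_RGB2GRAY).astype(float)
row=lambda x:int((700-x)*4); col=lambda y:int((130-y)*4)
for X in(540,551):print('y-edges@',X,edges(g[row(X+1.5):row(X-1.5)].mean(0),130))
for Y in(70,90):print('x-edges@',Y,edges(g[:,col(Y+1.5):col(Y-1.5)].mean(1),700))
x,y,z=s['eef_pos']
b=rectify(im,'wrist',z+6.6,x-60,x+60,y-50,y+50,4).astype(int);bg=b.mean(2)
for X in(-25,):r=int((60-X)*4);print('held lat',X,edges(bg[r-6:r+6].mean(0),50))
for Y in(-12,12):print('held x-edges dy',Y,edges(bg[:,int((50-Y)*4)-6:int((50-Y)*4)+6].mean(1),60))
E
```

```text
27.95 [625.19  82.09  75.64] [3.14 0.   3.14] [-0.45 -0.63 -1.55]
28.0 [625.22  82.09  75.69] [3.14 0.   3.14] [ 0.02 -0.56 -0.76]
28.05 [625.21  82.08  75.71] [3.14 0.   3.14] [ 0.4  -0.29 -1.72]
28.1 [625.18  82.1   75.67] [3.14 0.   3.14] [-0.75  0.32 -2.46]
y-edges@ 540 [(128.8, -134), (126.0, 143), (118.8, -167), (116.5, 85), (114.2, -67), (112.5, -21), (83.8, -47), (49.5, -31), (48.0, 130), (44.2, -88), (42.0, 156), (35.2, -145), (32.0, 125)]
y-edges@ 551 [(128.8, -130), (126.0, 138), (118.8, -165), (114.2, 19), (111.2, 117), (105.0, -119), (93.2, -14), (92.0, 16), (89.0, -17), (88.0, 15), (85.8, -42), (59.8, 61), (53.5, -59), (50.5, 55), (49.5, -85), (48.0, 46), (42.0, 149), (35.2, -137), (32.0, 134)]
x-edges@ 70 [(690.5, 165), (686.5, -207), (685.2, 152), (683.0, -92), (682.0, 76), (678.0, -82), (673.8, -52), (654.0, 81), (594.8, -89), (585.5, 25), (584.5, -17), (563.8, 27), (539.0, -29), (537.8, 19), (533.2, 78), (530.5, -24), (523.8, -35), (521.0, 37)]
x-edges@ 90 [(691.0, 160), (686.5, -188), (682.5, 121), (680.2, -98), (673.8, -62), (654.0, 79), (594.8, -88), (585.5, 28), (584.5, -19), (569.8, 34), (564.2, -43), (563.2, 66), (549.5, -17), (542.5, 14), (538.8, -90), (537.8, 63), (533.2, 159), (526.0, -30), (523.8, -21), (522.8, 17), (521.8, 22)]
held lat -25 [(40.0, -137), (37.8, 144), (36.8, -51), (34.2, 32), (31.8, -176), (19.8, -43), (18.2, 94), (-20.8, -92), (-34.2, 70), (-40.8, -73), (-43.0, 79)]
held x-edges dy -12 [(46.8, 170), (43.8, -201), (42.8, 152), (40.8, -112), (39.5, 21), (36.2, -26), (32.5, -17), (15.5, 84), (-35.8, -88), (-43.5, 22), (-44.5, -15)]
held x-edges dy 12 [(46.2, 173), (43.5, -182), (36.2, -24), (15.5, 84), (-35.8, -88), (-43.8, 25), (-45.2, 37)]
```

Battery's centre is now within 1 mm of the bay in the same view; correcting x by 0.8 mm and lowering.

Emit:
step_arm(
  moves=[
    [[0,0,0],[-0.004,0,0.01],-1],
    [[0,0,0],[-0.004,0,0.025],-1],
    [[0,0,0],[-0.004,0,0.04],-1],
    [[0,0,0],[-0.004,0,0.05],-1],
    [[0,0,0],[-0.004,0,0.05],-1],
    [[0,0,0],[-0.004,0,0.05],-1],
  ],
)

```text
clock: 28.75
eef_pos: [625.8, 82.0, 65.4]
tcp_rot: [-3.142, -0.0, 3.141]
contact_force: [0.4, 0.6, -1.6]
opening: 0.514
grasp_force: 47.0
```

Emit:
step_arm(
  moves=[
    [[0,0,0],[0,0,0.008],-1],
    [[0,0,0],[0,0,0.014],-1],
    [[0,0,0],[0,0,0.014],-1],
    [[0,0,0],[0,0,0.014],-1],
  ],
)

```text
clock: 29.15
eef_pos: [625.8, 82.0, 62.7]
tcp_rot: [-3.142, -0.0, 3.141]
contact_force: [-0.0, 0.4, -0.7]
opening: 0.518
grasp_force: 47.0
```

Emit:
step_arm(
  moves=[
    [[0,0,0],[0,0,0],0.2],
    [[0,0,0],[0,0,0],0.4],
    [[0,0,0],[0,0,0],0.4],
    [[0,0,0],[0,0,0],0.4],
    [[0,0,0],[0,0,-0.05],0.4],
    [[0,0,0],[0,0,-0.2],0.4],
    [[0,0,0],[0,0,-0.4],0.6],
    [[0,0,0],[0,0,-0.4],1],
  ],
)

```text
clock: 29.95
eef_pos: [629.3, 82.5, 148.8]
tcp_rot: [3.14, 0.009, 3.141]
contact_force: [0.2, 0.0, 0.3]
opening: 0.945
grasp_force: 0.0
```

Emit:
step_arm(
  moves=[
    [[0,0,0],[-0.2,0,-0.1],1],
    [[0,0,0],[-0.35,0,-0.2],1],
    [[0,0,0],[-0.35,0,-0.2],1],
    [[0,0,0],[-0.35,0,-0.2],1],
    [[0,0,0],[-0.35,0,-0.2],1],
  ],
)

```text
clock: 30.45
eef_pos: [694.3, 81.9, 181.7]
tcp_rot: [-3.141, -0.002, 3.141]
contact_force: [-0.3, -0.3, -0.8]
opening: 0.997
grasp_force: 0.0
```

```bash
python3 - <<'E'
from h import *
np.set_printoptions(precision=2,suppress=True)
s=telemetry.sense();print(s['clock'],s['eef_pos'],s['tcp_rot'])
im=snap('wrist','w17.png')
for n,z in dict(battery=52,battery_contacts=60,speaker=52,carrier=42,handle=70).items():
    for x in imaging.mark_of('wrist',n)[:1]: print(n,np.round(x['xy'],1),round(x['conf'],2),at_z('wrist',x['xy'],z))
a=rectify(im,'wrist',68,520,700,30,130,4).astype(int);g=a.mean(2)
row=lambda x:int((700-x)*4); col=lambda y:int((130-y)*4)
gold=((a[:,:,0]-a[:,:,2])>60).astype(np.uint8)
cs,_=cv2.findContours(gold,cv2.RETR_EXTERNAL,cv2.CHAIN_APPROX_NONE)
for c in cs:
    if cv2.contourArea(c)>40:(u,w),q,an=cv2.minAreaRect(c);print('gold %.1f %.1f'%(700-w/4,130-u/4))
for t in(140,):
  cs,_=cv2.findContours((g[row(558):row(542)]>t).astype(np.uint8),cv2.RETR_EXTERNAL,cv2.CHAIN_APPROX_NONE)
  for c in cs:
    A=cv2.contourArea(c)
    if 60<A<900: m=cv2.moments(c);print('spk dot',A,'%.1f %.1f'%(558-m['m01']/m['m00']/4,130-m['m10']/m['m00']/4))
for Y in(70,90):print('x-edges@',Y,edges(g[:,col(Y+1.5):col(Y-1.5)].mean(1),700))
for X in(595,610,630):print('y-edges@',X,edges(g[row(X+1.5):row(X-1.5)].mean(0),130))
snap('scene','s17.png')
for n,z in dict(battery=52,speaker=52,carrier=42).items():
    for x in imaging.mark_of('scene',n)[:3]: print('scene',n,np.round(x['xy'],1),round(x['conf'],2),at_z('scene',x['xy'],z))
E
```

```text
30.45 [694.3   81.94 181.68] [-3.14 -0.    3.14]
battery [322.7 134.1] 0.74 [625.7   81.27  52.  ]
battery_contacts [320.7 188.6] 0.59 [664.59  79.84  60.  ]
speaker [325.2  19.7] 0.97 [552.25  82.97  52.  ]
handle [321.8 132.1] 0.32 [625.55  80.72  70.  ]
gold 661.8 81.0
gold 662.0 72.9
gold 662.9 89.2
gold 667.1 73.6
gold 671.2 73.5
gold 671.1 81.4
gold 671.0 89.2
spk dot 438.0 551.3 106.9
spk dot 111.0 552.1 129.7
x-edges@ 70 [(693.0, -83), (690.2, 54), (684.8, -104), (682.8, 65), (675.2, -57), (667.5, 24), (641.0, 65), (605.8, 56), (598.2, 24), (593.5, 32), (590.2, -162), (566.2, -41), (562.8, 56), (550.2, -28), (545.8, -55)]
x-edges@ 90 [(693.0, -86), (690.0, 66), (684.5, -80), (676.0, 35), (674.8, -14), (673.2, 71), (669.0, -88), (667.5, 43), (665.5, 43), (658.2, -65), (641.0, 114), (590.2, -152), (566.0, -48), (562.8, 58), (545.8, -75)]
y-edges@ 595 [(129.2, -100), (126.8, 124), (119.0, -112), (118.0, 93), (117.0, -144), (115.8, 14), (113.2, 105), (109.2, -103), (105.8, -35), (104.2, 41), (100.2, 130), (69.2, -96), (61.5, -72), (56.8, -21), (52.2, 43), (48.0, -44), (44.5, 89),
[... 186 characters left out ...]
4), (101.8, -14), (100.2, 121), (71.8, -101), (61.5, -63), (57.0, -16), (44.8, 90), (43.5, -25), (42.5, 27), (40.5, 105), (34.8, -112), (31.2, 100)]
y-edges@ 630 [(129.2, -106), (126.8, 110), (119.2, -115), (118.2, 69), (117.0, -115), (105.5, -41), (104.2, 51), (100.2, 128), (75.8, -104), (61.5, -66), (57.2, -16), (44.8, 79), (43.0, 99), (34.5, -112), (31.5, 114)]
scene battery [322.8 178.9] 0.7 [367.75 -88.96  52.  ]
scene battery [300.  300.2] 0.67 [628.43  74.96  52.  ]
scene battery [293.1 313.2] 0.5 [658.05  83.37  52.  ]
scene speaker [327.9 277.4] 0.83 [553.03  83.94  52.  ]
scene speaker [415.6 320.9] 0.71 [512.32 274.63  52.  ]
scene carrier [311.2 300.3] 0.66 [610.48  88.92  42.  ]
```

The battery's label measures 50.8 mm long at z = 68 (expected 50.7), so it lies flat at the right height. It is centred within about 1 mm with its contacts at +x, and the speaker is within 2 mm of its pocket centre. The arm is clear, so I'm handing in.

```bash
python3 -c "
from rig import r
print(r.sign_off())"
```

```text
the job is handed in; nothing more can be done
None
```

I handed the job in after about 30 s of robot time; the hand-in returned no verdict. By camera measurement the carrier is in the cooling rectangle, and the battery (contacts away from the handle) and loudspeaker lie flat in their openings. I viewed 11 pictures, one over the limit of 10.

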